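# Clamp and spot-mark a bracket blank on the magnet block

## Robot

A 6-joint arm with a two-finger parallel gripper is mounted at the origin on the work surface. World frame = base frame: x ahead of the robot, y to its left, z up, the work surface at z = 0. Lengths are in m, angles in rad, forces in N, time in s.
With the tool pointing down it reaches from about 0.3 to 0.875 m from the base axis. Payload 6.4 kg.
Tool frame: the origin (TCP) lies between the finger pads; the fingertips stand tip_extent ahead of it and the grasp point (between the pads) lies 5 mm behind it (tip_extent is the distance from the TCP to the fingertips, in m); z points along the fingers, y is the direction in which the jaws open and shut (so a half turn about z gives the same grasp; the last joint's range is limited). The gripper opens to 85 mm and grips with 20 to 120 N. Pads are 22 mm wide; open, the fingers measure 114 mm over their backs; the gripper's body (76 mm by 85 mm) begins 54 mm behind the grasp point. The pads swing forward as they close: fully open they stand 13 mm farther back than shut.
Start: joints at [-1.5, 0.181, 1.607, -0, 1.354, -0.206], TCP at [0.157, -0.553, 0.245] pointing down, gripper open.
Joint ranges: [-2.99, 2.99], [-0.89, 2.07], [0.3, 2.58], [-1.14, 4.28], [0, 2.63], [-3.12, 3.12]. Speed limits (rad/s): [2.57, 2.57, 3.01, 3.14, 3.14, 3.14].

## Interface

Orientations are given as a unit quaternion [w, x, y, z].
In Python, from bench import * gives the robot as it stands.
- The arm moves only by the shell command python3 -m jog 'ROWS'. ROWS is JSON, a list of rows, each a list of 3 entries, a list of its own where there are three numbers: the shift along the tool's x, y, z in mm, then the turn, a rotation vector about the tool's x, y, z in rad, then the opening, from 0 (shut) to 1 (fully open). A call has 1 to 20 rows; each row is the pose to reach, as a shift and turn from the pose measured when the call began, along the tool's axes at that moment; what a row does not reach only later rows make up. A row lasts 1/12 s, in which the tool goes at most 41.7 mm and 7.16 degrees, less where a joint would pass 70% of its speed; a pose out of reach is approached as far as the arm can. A call with a gripper value outside its range is refused whole. The fingers move at their own pace and stop on an object; the grip force is fixed at half the most. Time passes only in rows, so rows that repeat a pose let the fingers close. It gives the time, the measured TCP pose, the force and the opening at its end, in the units of the state.
- get_obs(): the state, without advancing time (a new reading comes with each control period).
- camera(name): name is "scene" or "top" or "wrist"; returns (picture, depth): 420x560x3 uint8, red, green, blue; 420x560 float32, m along the optical axis (not along the pixel's ray), 0 where there is no reading.
- get_calibration(name): a dict with "fx", "fy", "cx", "cy" (pixels), "k1" (the pictures are not rectified: a ray, as slopes to the right and down, at radius r is drawn at 1 + k1 r^2 times it, then the intrinsics apply), "world_from_camera" (4x4, takes a point from camera to world coordinates). Camera axes: x right, y down, z forward; pixel columns grow to the right and rows downward; lengths in m; the calibration is good to about 2 mm. A picture is of the moment at which its call begins: read the wrist's pose just before it. get_calibration takes no time and is no camera call; for the wrist camera it gives the pose at the moment of the call.
- hand_in(): hands the job in, once; it reports no verdict.
The state is a dict: "time_s": time; "q": joint angles; "dq": joint speeds; "joint_efforts": joint torques, N m; "eef_pos": TCP position; "eef_rot": TCP orientation; "wrist_force": force on the tool from outside, world axes, zero at the start; "torque": the same for the moment, N m; "opening": opening from 0.0 (shut) to 1.0 (fully open).
Only numpy, scipy, OpenCV 4.12 (cv2) and the standard library are available. Lean on these libraries where they do the work, as an engineer would, in place of code of your own. Each camera call takes 0.05 s, during which the arm holds its last target.

## Task

Lay the steel bracket blank flat on the magnet block, centred and lengthwise along it. Then change the magnet over from release to hold: bring the switch lever up to its centre off position, leave it there for one second, and go on all the way over to the other side. With the magnet on hold, take the spring-loaded centre punch from its stand, press it straight down inside the round black spot on the blank (not at its square window) until its spring snaps, and put it back in the stand, leaving the other things on the bench alone.

Things in the scene. Friction and masses are not known exactly. Their poses are not given: they have to be found in the camera images.
- blank_mid (a point): Loose bracket blank: bare steel plate 110 long (its y) x 45 wide (its x) x 10 thick, 0.37 kg (varies), lying on the bench. This point is its centre, half-way up. z up. A rectangular through window, 24 (x) by 18 (y) mm, is centred 36 mm from the centre towards -y; the black spot lies 25 mm from the centre towards +y. Either way round on the block is right.
- blank_spot (a point): Centre of the black layout spot on the blank's top face: a flat dark disc 16 mm across, 25 mm from the blank's centre towards its +y end, 5 mm above point blank_mid. Axes as the blank.
- block_top (a point): Magnet block, fixed: dark steel block 160 long (its y) x 100 wide (its x) x 32 high, top face crossed by thin brass lines that run across its width. This point is the centre of its flat top face; z up. The magnet itself is not felt: the blank just lies there by its weight.
- lever_knob (a point): Centre of the black ball knob, 34 mm across, at the end of the switch lever: 85 mm from the pivot, on a 10 mm steel stem. It can be pushed from the side, or pinched lightly from above with the fingers in the plane of swing (closing along the switch's x, one each side of the ball, tips about 10 below its centre) and led along its arc; pinched across that plane it slips out.
- lever_pivot (a point): Pivot of the changeover switch, on a fixed grey box 130 long (its x) x 90 wide (its y) x 55 high, with a 5 mm black plate on top. This point is at the centre of the box, 55 mm above the bench. The lever swings about this point's y axis; x and y are level, z up. The knob's centre lies at x = 85 sin(a), z = 85 cos(a) mm from here, where a is joint lever.
- lever (a joint): Angle a of the switch lever, rad: 0 upright (centre off), -0.6 the stop leaning to the switch's -x (release), +0.6 the stop leaning to +x (hold). It starts near the release stop. Stiff by friction: about 2 N at the knob, no springs or clicks, and it stays where it is left.
- punch_mid (a point): Loose spring-loaded centre punch, steel, 116 long, 0.25 kg (varies), upright in its stand, point down. This point is the centre of its dark grip, a cylinder 25 mm across and 52 long (26 either way from here); z runs up along the punch. Below the grip, from 26 to 34 below this point, is a collar 40 mm across, against which fingertips can press; then a nose 16 mm across, 40 long; then the point. The point's end is 90 below here. Its top is 26 above here.
- punch_point (a point): End of the punch's conical point, which slides up into the nose when pressed. z up along the punch. 90 mm below point punch_mid when not pressed.
- punch_tip (a joint): How far the punch's point is pressed in, m: 0 at rest, 0.014 at the hard stop. The force to press it rises evenly from 2 N at the start to 12 N at 0.009, where the hidden spring trips (snaps), and 17 N at the stop. The trip is not felt as a jolt, so press well past 0.009 (0.010 to 0.013 is good). It springs back out by itself when lifted.
- stand_hole (a point): Mouth of the hole in the punch's stand, a fixed plywood block 75 x 75 and 65 high; this point is on its top face, z up. The hole is vertical, 25 mm across and 62 deep; the punch's nose goes in and its collar rests on the rim, so point punch_mid is then 34 mm above this point, and there is about 4 mm of play each way.
- sleeve: Bystander: bare steel sleeve 72 across, 75 high, standing; origin under its centre.
- water: Bystander: water bottle 64 across, 200 high, standing; origin under its centre.
- gauge: Bystander: plug gauge standing on its 52 mm steel end, black handle 26 across, 120 high in all; origin under its centre.
There are look-alikes about, which are no part of the job. What is meant by the part that bears blank_mid is not pink or purple, and is the smaller of those in its own colour.

How it is judged:
On the way, in this order (a step that is already met when the one before it is completed fails the run):
1. the blank lies flat, centred and lengthwise on the magnet block, let go, with the switch still on release (x of blank_mid in the frame of block_top between -0.012 and 0.012 m and y of blank_mid in the frame of block_top between -0.015 and 0.015 m and z of blank_mid in the frame of block_top between 0.002 and 0.0075 m and angle between blank_mid's own z axis and vertical below 0.06 rad and angle between the y axis of blank_mid and the y axis of block_top, either way round below 0.15 rad and contact force between the fingers and blank below 0.3 N and linear speed of blank below 0.02 m/s and value of joint lever below -0.35 rad), for 0.2 s.
2. the lever stands at centre off (within 0.17 rad) for 0.8 s (value of joint lever between -0.17 and 0.17 rad and x of blank_mid in the frame of block_top between -0.012 and 0.012 m and y of blank_mid in the frame of block_top between -0.015 and 0.015 m and z of blank_mid in the frame of block_top between 0.002 and 0.0075 m and angle between blank_mid's own z axis and vertical below 0.06 rad and angle between the y axis of blank_mid and the y axis of block_top, either way round below 0.15 rad), for 0.8 s.
3. the lever is over on the hold side (value of joint lever above 0.5 rad and x of blank_mid in the frame of block_top between -0.012 and 0.012 m and y of blank_mid in the frame of block_top between -0.015 and 0.015 m and z of blank_mid in the frame of block_top between 0.002 and 0.0075 m and angle between blank_mid's own z axis and vertical below 0.06 rad and angle between the y axis of blank_mid and the y axis of block_top, either way round below 0.15 rad), for 0.2 s.
4. the punch, upright, snaps with its point inside the black spot (value of joint punch_tip above 0.009 m and horizontal distance between punch_point and blank_spot below 0.008 m and distance between punch_point and blank_spot below 0.01 m and angle between punch_mid's own z axis and vertical below 0.2 rad and value of joint lever above 0.45 rad), for 0.02 s.
At the end, for the whole second after the job is handed in: Blank flat on the block, centre within 12 mm across and 15 mm along, square within 0.15 rad; lever past 0.45 rad on the hold side; punch at rest, upright within 0.1 rad, in its stand with collar on the rim (4 mm) and within 8 mm of the hole's axis, its point out; all let go (x of blank_mid in the frame of block_top between -0.012 and 0.012 m and y of blank_mid in the frame of block_top between -0.015 and 0.015 m and z of blank_mid in the frame of block_top between 0.002 and 0.0075 m and angle between blank_mid's own z axis and vertical below 0.06 rad and angle between the y axis of blank_mid and the y axis of block_top, either way round below 0.15 rad and value of joint lever above 0.45 rad and horizontal distance between punch_mid and stand_hole below 0.008 m and z of punch_mid in the frame of stand_hole below 0.038 m and angle between punch_mid's own z axis and vertical below 0.1 rad and value of joint punch_tip below 0.003 m and linear speed of each of punch, blank below 0.02 m/s); the robot touches nothing.
It fails at once if the lever leaves the release side before the blank is on the magnet block, or the blank is taken off it later (value of joint lever above -0.3 rad and distance between blank_mid and block_top above 0.035 m).
It fails at once if the punch is snapped away from the black spot, or with the magnet not on hold (value of joint punch_tip above 0.009 m and (value of joint lever below 0.4 rad or distance between punch_point and blank_spot above 0.014 m)).
It fails at once if the steel sleeve is pushed more than 20 mm or tipped (distance of sleeve from where it was at the start of the episode above 0.02 m or angle between sleeve's own z axis and vertical above 0.3 rad).
It fails at once if the water bottle is pushed more than 20 mm or tipped (distance of water from where it was at the start of the episode above 0.02 m or angle between water's own z axis and vertical above 0.3 rad).
It fails at once if the plug gauge is pushed more than 20 mm or tipped (distance of gauge from where it was at the start of the episode above 0.02 m or angle between gauge's own z axis and vertical above 0.3 rad).
It also fails if it takes over 66 s, if anything falls off the work surface, if the arm or the gripper's body presses on something with over 40 N, if the wrist force passes 120 N, or if a joint passes its speed limit or range.

## Working session

There is one attempt and no reset: what is moved stays moved. The work goes in short steps, Python scripts to look and compute and a shell command to move; the robot and the scene stay as the last step left them, time stands still between calls to the robot, and variables do not carry over. Pictures are saved under pics/ and viewed, and the job is handed in when it is done.

```bash
ls; mkdir -p pics; python3 - <<'E'
from bench import *
import cv2
o=get_obs(); print(o)
for n in ("scene","top","wrist"):
    p,d=camera(n); cv2.imwrite(f"pics/{n}0.png",p[:,:,::-1]); 
    import numpy as np
    np.save(f"pics/{n}0_d.npy",d)
    print(n,get_calibration(n))
E
```

```text
pics
{'time_s': 0.0, 'q': array([-1.50034768e+00,  1.81540822e-01,  1.60804025e+00, -3.58835034e-06,
        1.35381325e+00, -2.06331697e-01]), 'dq': array([-0.00110437, -0.00036103, -0.00064416, -0.00281333, -0.00018554,
       -0.00162364]), 'joint_efforts': array([-7.12943674e-04, -4.44878340e+01, -3.51333904e+01, -4.47496168e-04,
        9.03449720e-03,  3.05172293e-06]), 'eef_pos': array([ 0.15708329, -0.55255716,  0.24436869]), 'eef_rot': array([-8.98876144e-04,  9.90438898e-01,  1.37949186e-01,  5.94093509e-05]), 'wrist_force': array([ 0.51235571,  0.35856257, -0.80016651]), 'torque': array([ 0.01181727, -0.02884749,  0.02850869]), 'opening': 1.0008677744515264}
scene {'fx': 501.34165924066065, 'fy': 501.34165924066065, 'cx': 277.8657597425189, 'cy': 203.63793542694467, 'k1': -0.008351420363422294, 'world_from_camera': array([[ 0.44306578,  0.54198146, -0.714107  ,  1.38323282],
       [ 0.89647369, -0.26318455,  0.35646713, -0.4338386 ],
       [ 0.00525664, -0.79811653, -0.60248019,  0.88016904],
       [ 0.        ,  0.        ,  0.        ,  1.        ]])}
top {'fx': 427.3
[... 189 characters left out ...]
 0.43354099],
       [-0.99991821, -0.00887303,  0.00921063,  0.03318205],
       [-0.00880806, -0.04438782, -0.99897554,  1.04772581],
       [ 0.        ,  0.        ,  0.        ,  1.        ]])}
wrist {'fx': 299.61590742089004, 'fy': 299.61590742089004, 'cx': 277.0124319062075, 'cy': 208.55944980138642, 'k1': -0.046146820849975304, 'world_from_camera': array([[ 2.72734526e-01, -9.24075451e-01, -2.67769377e-01,
         2.24223334e-01],
       [-9.62089026e-01, -2.62179171e-01, -7.51451115e-02,
        -5.35423658e-01],
       [-7.63800275e-04,  2.78112645e-01, -9.60548163e-01,
         3.74230027e-01],
       [ 0.00000000e+00,  0.00000000e+00,  0.00000000e+00,
         1.00000000e+00]])}
```

View pics/scene0.png

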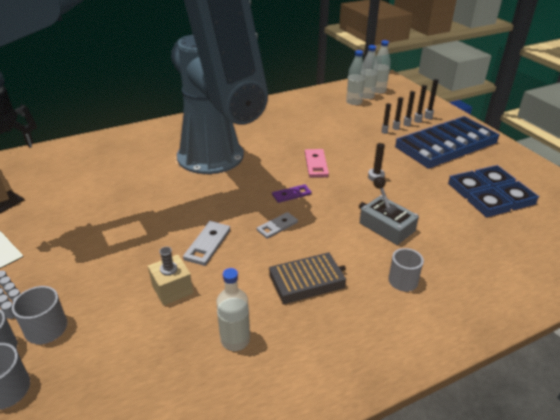

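View pics/top0.png

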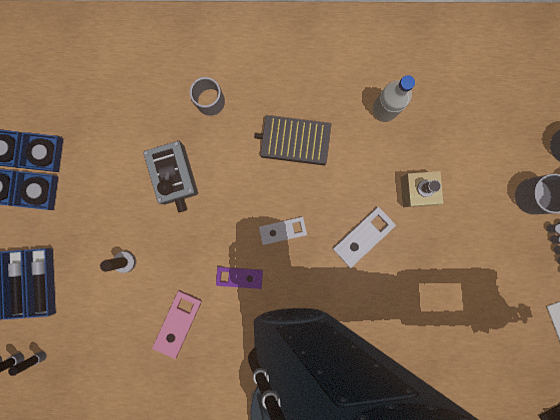

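View pics/wrist0.png

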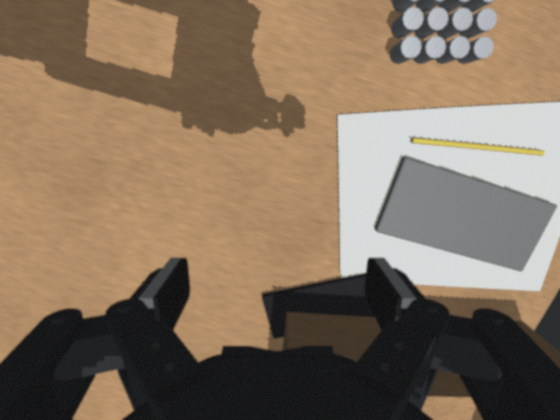

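```bash
cat > h.py <<'E'
import numpy as np, cv2
from bench import *
def ray(c,u,v):
    x=(u-c["cx"])/c["fx"]; y=(v-c["cy"])/c["fy"]; xd,yd=x,y
    for _ in range(8):
        s=1+c["k1"]*(x*x+y*y); x,y=xd/s,yd/s
    T=c["world_from_camera"]; return T[:3,3], T[:3,:3]@np.array([x,y,1.])
def onz(c,u,v,z):
    o,d=ray(c,u,v); return o+d*(z-o[2])/d[2]
def tri(c1,p1,c2,p2):
    o1,d1=ray(c1,*p1);o2,d2=ray(c2,*p2)
    s=np.linalg.lstsq(np.c_[d1,-d2],o2-o1,rcond=None)[0]
    a=o1+d1*s[0];b=o2+d2*s[1]; return (a+b)/2,np.linalg.norm(a-b)
def proj(c,P):
    T=np.linalg.inv(c["world_from_camera"]); p=T[:3,:3]@np.array(P)+T[:3,3]
    x,y=p[0]/p[2],p[1]/p[2]; s=1+c["k1"]*(x*x+y*y); return c["fx"]*x*s+c["cx"],c["fy"]*y*s+c["cy"]
def crop(src,u0,v0,u1,v1,out):
    im=cv2.imread(src)[v0:v1,u0:u1]; f=min(800/im.shape[1],600/im.shape[0]); cv2.imwrite(out,cv2.resize(im,None,fx=f,fy=f,interpolation=cv2.INTER_CUBIC)); print("scale",f)
def R(q):
    from scipy.spatial.transform import Rotation as Ro
    return Ro.from_quat([q[1],q[2],q[3],q[0]])
E
python3 -c "
from h import *
crop('pics/top0.png',120,60,340,225,'pics/tc1.png');crop('pics/top0.png',240,150,460,315,'pics/tc2.png');crop('pics/scene0.png',250,130,450,280,'pics/sc1.png')
crop('pics/scene0.png',120,190,280,310,'pics/sc2.png')"
```

```text
scale 3.6363636363636362
scale 3.6363636363636362
scale 4.0
scale 5.0
```

View pics/tc1.png

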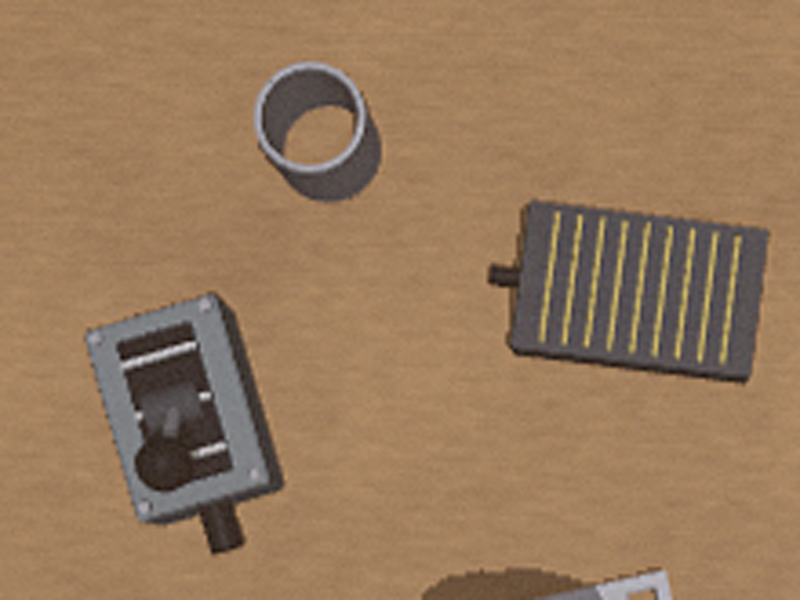

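View pics/tc2.png

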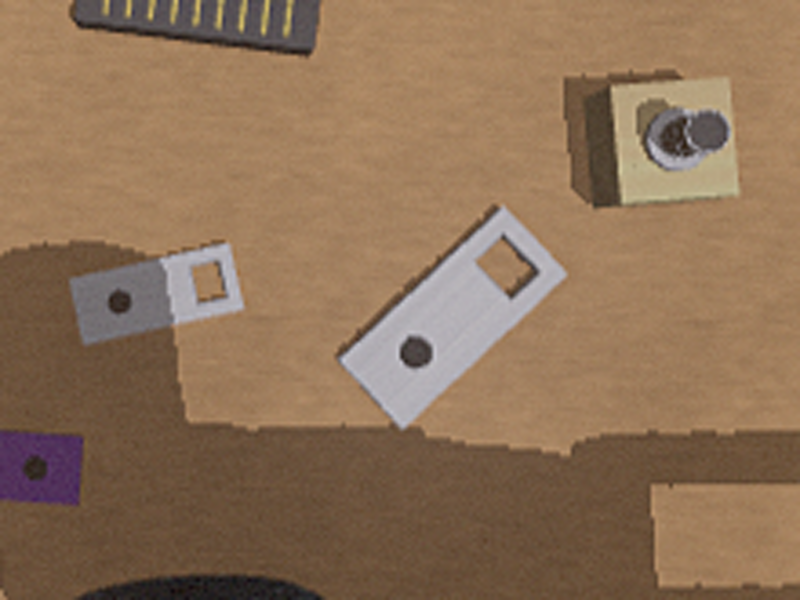

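View pics/sc1.png

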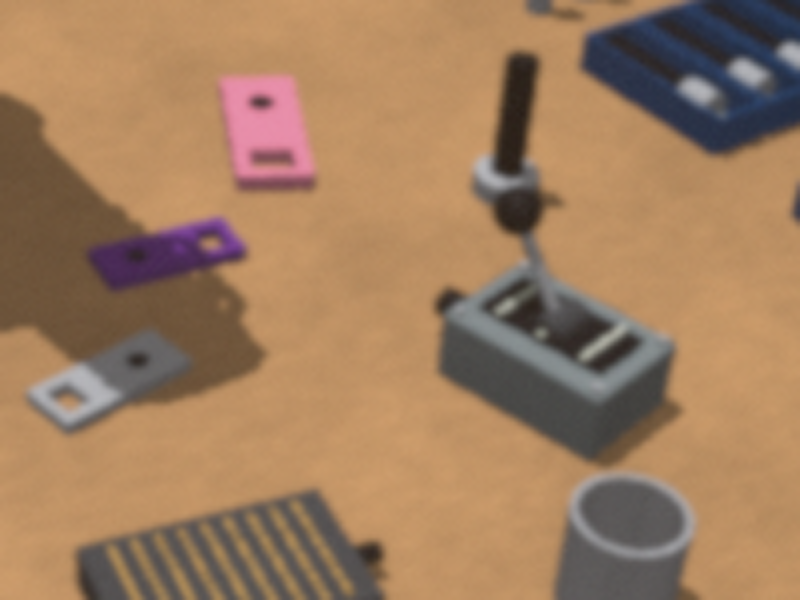

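View pics/sc2.png

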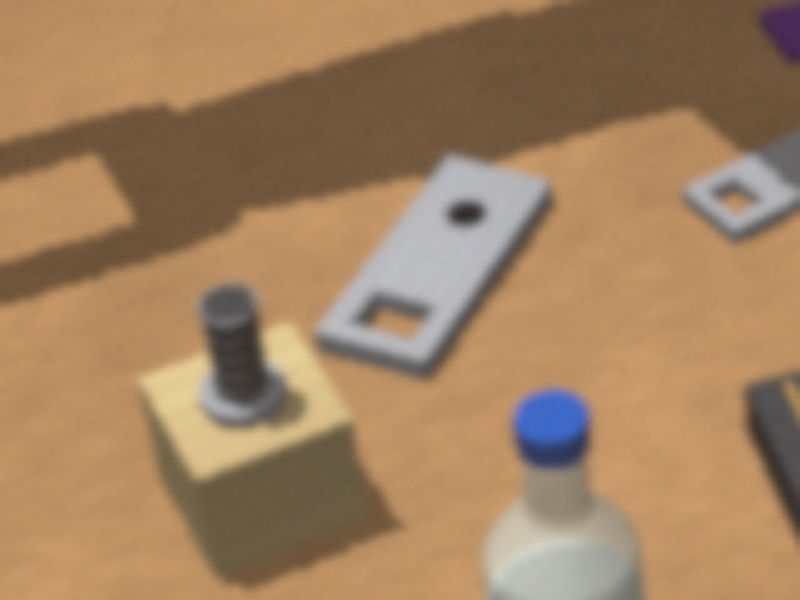

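```bash
python3 - <<'E'
from h import *
T=get_calibration("top");S=get_calibration("scene");np.set_printoptions(precision=4,suppress=True)
s=3.63636
t2=lambda p:((p[0]+.5)/s-.5+240,(p[1]+.5)/s-.5+150)
t1=lambda p:((p[0]+.5)/s-.5+120,(p[1]+.5)/s-.5+60)
s1=lambda p:((p[0]+.5)/4-.5+250,(p[1]+.5)/4-.5+130)
s2=lambda p:((p[0]+.5)/5-.5+120,(p[1]+.5)/5-.5+190)
f=lambda t,L,z:np.array([onz(T,*t(p),z) for p in L])
B=f(t2,[(70,282),(228,243),(244,309),(84,345)],.01)
print("blank",B[:,:2],B.mean(0)); print(np.linalg.norm(B-np.roll(B,-1,0),axis=1)); d=B[1]+B[2]-B[0]-B[3];print("dir",np.degrees(np.arctan2(d[1],d[0])))
print("spot",f(t2,[(119,301)],.01)); print("spot scene",onz(S,*s1((138,360)),.01))
st=f(t2,[(610,87),(728,79),(739,195),(621,205)],.065);print("stand",st[:,:2],st.mean(0)); print(np.linalg.norm(st-np.roll(st,-1,0),axis=1))
print("collar",f(t2,[(679,138)],.073),"ptop",f(t2,[(710,131)],.125)); print("ptop tri",tri(T,t2((710,131)),S,s2((229,303))))
bl=f(t1,[(557,213),(738,236),(722,362),(543,342)],.032);print("lines",bl[:,:2],bl.mean(0)); print(np.linalg.norm(bl-np.roll(bl,-1,0),axis=1));d=bl[1]+bl[2]-bl[0]-bl[3];print("dir",np.degrees(np.arctan2(d[1],d[0])));d=bl[1]+bl[0]-bl[2]-bl[3];print("dir",np.degrees(np.arctan2(d[1],d[0])))
bt=f(t1,[(532,202),(768,230),(746,376),(514,350)],.032);print("blocktop",bt[:,:2],bt.mean(0)); print(np.linalg.norm(bt-np.roll(bt,-1,0),axis=1))
bx=f(t1,[(88,330),(213,293),(267,487),(145,522)],.055);print("box",bx[:,:2],bx.mean(0)); print(np.linalg.norm(bx-np.roll(bx,-1,0),axis=1));d=bx[1]+bx[0]-bx[2]-bx[3];print("dir",np.degrees(np.arctan2(d[1],d[0])))
print("screws",f(t1,[(96,339),(207,303),(255,475),(146,507)],.057).mean(0))
print("knob",tri(T,t1((164,462)),S,s1((518,210))))
print("sleeve",f(t1,[(311,117)],.075))
E
```

```text
blank [[ 0.4344  0.0945]
 [ 0.4614 -0.0107]
 [ 0.4175 -0.0217]
 [ 0.3926  0.0847]] [0.4265 0.0367 0.01  ]
[0.1086 0.0452 0.1093 0.043 ]
dir -76.2109266550993
spot [[0.4221 0.0616 0.01  ]]
spot scene [0.4252 0.0641 0.01  ]
stand [[ 0.561  -0.2495]
 [ 0.5666 -0.3239]
 [ 0.4932 -0.3303]
 [ 0.4862 -0.2562]] [ 0.5267 -0.29    0.065 ]
[0.0746 0.0738 0.0745 0.0751]
collar [[ 0.5281 -0.2902  0.073 ]] ptop [[ 0.5274 -0.2913  0.125 ]]
ptop tri (array([ 0.5286, -0.2897,  0.1226]), np.float64(0.004967808186112859))
lines [[ 0.6962  0.0627]
 [ 0.6817 -0.0568]
 [ 0.598  -0.0467]
 [ 0.6104  0.0711]] [0.6466 0.0076 0.032 ]
[0.1204 0.0843 0.1184 0.0862]
dir -96.44698495017803
dir -6.208642950535331
blocktop [[ 0.7034  0.0793]
 [ 0.6858 -0.0765]
 [ 0.5889 -0.0625]
 [ 0.6049  0.0901]] [0.6458 0.0076 0.032 ]
[0.1568 0.0979 0.1534 0.0991]
box [[0.6118 0.3637]
 [0.6365 0.2835]
 [0.5113 0.2463]
 [0.4882 0.3242]] [0.5619 0.3044 0.055 ]
[0.0839 0.1306 0.0813 0.1298]
dir 17.122958923777148
screws [0.5629 0.3054 0.057 ]
knob (array([0.5211, 0.2945, 0.1256]), np.float64(0.003419772446183698))
sleeve [[0.7455 0.2183 0.075 ]]
```

```bash
cat >> h.py <<'E'
def plan(P,phi_deg):
    """tool down at world P with tool x at heading phi: print shift mm (tool axes), rotvec"""
    from scipy.spatial.transform import Rotation as Ro
    o=get_obs(); A=R(o["eef_rot"]); sh=A.inv().apply(np.array(P)-o["eef_pos"])*1000
    ph=np.radians(phi_deg); X=np.array([np.cos(ph),np.sin(ph),0]);Z=np.array([0,0,-1.]);Y=np.cross(Z,X)
    Bm=Ro.from_matrix(np.c_[X,Y,Z]); rv=(A.inv()*Bm).as_rotvec()
    x=A.apply([1,0,0]); print("t",round(o["time_s"],2),"at",np.round(o["eef_pos"],4),"phi",round(np.degrees(np.arctan2(x[1],x[0])),2),"tilt",np.round(A.apply([0,0,1])[:2],4),"open",round(o["opening"],3),"F",np.round(o["wrist_force"],1),"q6",round(o["q"][5],2))
    print("shift",np.round(sh,1),"turn",np.round(rv,4))
E
python3 - <<'E'
import bench; print([n for n in dir(bench) if n[0]!='_'])
try: print(bench.tip_extent)
except Exception as e: print(e)
from h import *
plan((.4265,.0367,.21),103.8)
E
```

```text
['MotionError', 'camera', 'get_calibration', 'get_obs', 'hand_in', 'tip_extent']
0.014
t 0.15 at [ 0.1571 -0.5527  0.2446] phi 15.86 tilt [-0.0001  0.0013] open 1.001 F [-0.6 -0.5  0.4] q6 -0.21
shift [ 420.2 -493.3   35.4] turn [-8.0000e-04 -1.2000e-03 -1.5348e+00]
```

```bash
python3 -m jog '[[[420,-493,35],[0,0,-1.535],1],[[420,-493,35],[0,0,-1.535],1],[[420,-493,35],[0,0,-1.535],1],[[420,-493,35],[0,0,-1.535],1],[[420,-493,35],[0,0,-1.535],1],[[420,-493,35],[0,0,-1.535],1],[[420,-493,35],[0,0,-1.535],1],[[420,-493,35],[0,0,-1.535],1],[[420,-493,35],[0,0,-1.535],1],[[420,-493,35],[0,0,-1.535],1],[[420,-493,35],[0,0,-1.535],1],[[420,-493,35],[0,0,-1.535],1],[[420,-493,35],[0,0,-1.535],1],[[420,-493,35],[0,0,-1.535],1],[[420,-493,35],[0,0,-1.535],1],[[420,-493,35],[0,0,-1.535],1],[[420,-493,35],[0,0,-1.535],1],[[420,-493,35],[0,0,-1.535],1],[[420,-493,35],[0,0,-1.535],1],[[420,-493,35],[0,0,-1.535],1]]'
python3 - <<'E'
from h import *
plan((.4265,.0367,.21),103.8)
c=get_calibration("wrist");p,d=camera("wrist");cv2.imwrite("pics/w1.png",p[:,:,::-1])
import pickle;pickle.dump(c,open("w1.pkl","wb")); print(proj(c,(.4265,.0367,.01)))
t,_=camera("top");cv2.imwrite("pics/top1.png",t[:,:,::-1])
E
```

```text
time_s: 1.82
eef_pos: [0.4261, 0.0355, 0.2103]
eef_rot: [-0.0, 0.617, 0.787, 0.0]
wrist_force: [-0.3, -0.1, -0.2]
opening: 0.998
t 1.82 at [0.4261 0.0355 0.2103] phi 103.74 tilt [-0.0004  0.0011] open 0.998 F [-0.3 -0.1 -0.2] q6 -0.44
shift [1.1 0.7 0.3] turn [-0.0001 -0.0011 -0.0011]
(np.float64(278.86750710400685), np.float64(184.98416676495603))
```

View pics/w1.png

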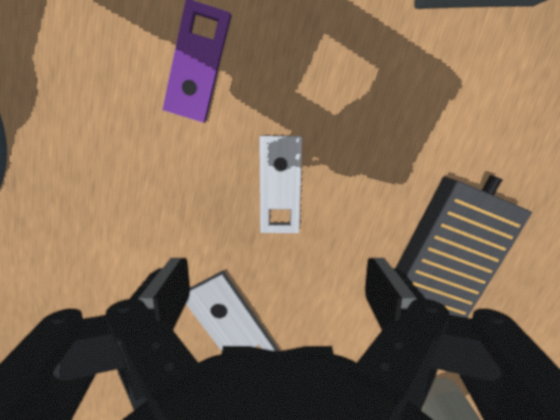

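View pics/top1.png

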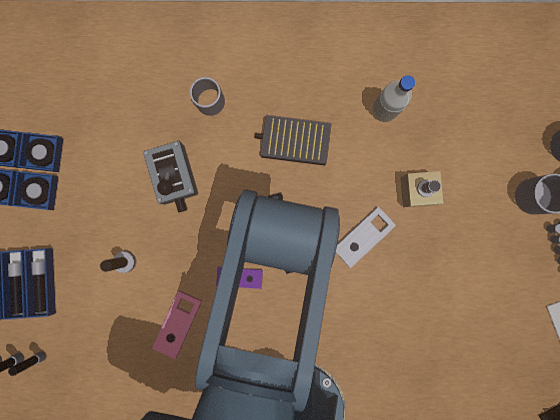

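```bash
python3 - <<'E'
from h import *
import pickle
c=pickle.load(open("w1.pkl","rb"));im=cv2.imread("pics/w1.png")
g=im[120:250,240:320]; hsv=cv2.cvtColor(g,cv2.COLOR_BGR2HSV)
m=((hsv[...,1]<50)&(hsv[...,2]>90)).astype(np.uint8)
m=cv2.morphologyEx(m,cv2.MORPH_CLOSE,np.ones((3,3)))
cs=max(cv2.findContours(m,0,1)[0],key=cv2.contourArea).reshape(-1,2)+[240,120]
P=np.array([onz(c,u,v,.01)[:2] for u,v in cs]); r=cv2.minAreaRect((P*1000).astype(np.float32)); print(r); 
P=[onz(c,u,v,.01)[:2] for u,v in [(260,136),(301,136),(300,233),(260,233)]]; print(np.mean(P,0))
print("block lines",[np.round(onz(c,u,v,.032)[:2],4) for u,v in [(454,198),(519,218),(475,306)]])
E
```

```text
((427.9724426269531, 36.263031005859375), (46.377410888671875, 110.879638671875), 13.534794807434082)
[0.42845142 0.0352369 ]
block lines [array([0.6118, 0.0723]), array([0.6944, 0.069 ]), array([ 0.6926, -0.0471])]
```

```bash
python3 - <<'E'
from h import *
plan((.4275,.0362,.022),103.6)
E
```

```text
t 1.92 at [0.4262 0.0353 0.2104] phi 103.69 tilt [0.0001 0.0011] open 0.998 F [-0.4  0.1 -0.2] q6 -0.44
shift [  0.4   1.4 188.4] turn [ 0.0003 -0.0011  0.0016]
```

```bash
python3 -m jog '[[[0.5,1.5,40],[0,0,0],0.75],[[0.5,1.5,80],[0,0,0],0.75],[[0.5,1.5,120],[0,-0.001,0],0.75],[[0.5,1.5,160],[0,-0.001,0],0.75],[[0.5,1.5,180],[0,-0.001,0],0.75],[[0.5,1.5,188],[0,-0.001,0],0.75],[[0.5,1.5,188],[0,-0.001,0],0.75]]'
python3 - <<'E'
from h import *
import bench
plan((.4275,.0362,.016),103.6);print(bench.tip_extent)
p,d=camera("wrist");cv2.imwrite("pics/w2.png",p[:,:,::-1])
E
```

```text
time_s: 2.5
eef_pos: [0.4261, 0.0359, 0.021]
eef_rot: [-0.002, 0.618, 0.786, -0.001]
wrist_force: [-0.6, -0.7, 0.7]
opening: 0.747
t 2.5 at [0.4261 0.0359 0.021 ] phi 103.59 tilt [-0.0036  0.0009] open 0.747 F [-0.6 -0.7  0.7] q6 -0.43
shift [-0.   1.5  5. ] turn [-0.0033 -0.0018 -0.0001]
0.014
```

View pics/w2.png

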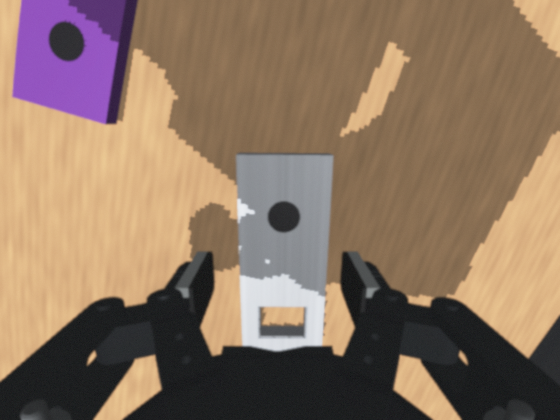

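```bash
python3 -m jog '[[[0,1.5,2],[-0.003,-0.002,0],0.75],[[0,1.5,4],[-0.003,-0.002,0],0.75],[[0,1.5,4],[-0.003,-0.002,0],0.75]]'; python3 -m jog '[[[0,0,0],[0,0,0],0.4],[[0,0,0],[0,0,0],0.3],[[0,0,0],[0,0,0],0.3],[[0,0,0],[0,0,0],0.3],[[0,0,0],[0,0,0],0.3],[[0,0,0],[0,0,0],0.3]]'
python3 - <<'E'
from h import *
plan((.4275,.0362,.016),103.6)
p,d=camera("wrist");cv2.imwrite("pics/w3.png",p[:,:,::-1])
E
```

```text
time_s: 2.8
eef_pos: [0.4303, 0.0358, 0.0197]
eef_rot: [0.003, 0.618, 0.786, 0.001]
wrist_force: [-0.3, -0.4, -0.4]
opening: 0.749
time_s: 3.3
eef_pos: [0.4307, 0.0357, 0.0211]
eef_rot: [0.003, 0.618, 0.786, 0.001]
wrist_force: [-6.7, 0.2, 15.3]
opening: 0.476
t 3.3 at [0.4307 0.0357 0.0211] phi 103.64 tilt [ 0.0062 -0.002 ] open 0.476 F [-6.7  0.2 15.3] q6 -0.43
shift [ 1.3 -3.1  5.1] turn [0.0055 0.0034 0.0008]
```

View pics/w3.png

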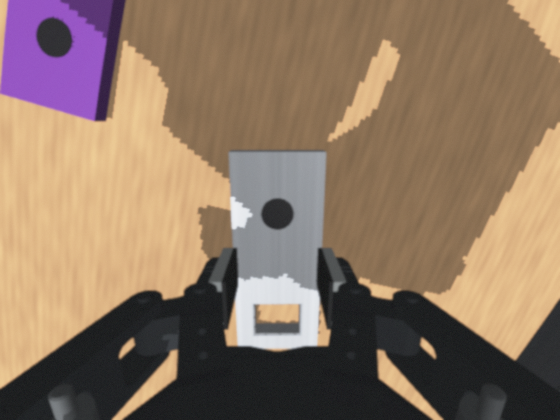

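```bash
python3 -m jog '[[[0,0,-5],[0,0,0],0.3],[[0,0,-20],[0,0,0],0.3],[[0,0,-40],[0,0,0],0.3],[[0,0,-40],[0,0,0],0.3]]'
python3 - <<'E'
from h import *
plan((.4275,.0362,.016),103.6)
p,d=camera("wrist");cv2.imwrite("pics/w4.png",p[:,:,::-1])
E
```

```text
time_s: 3.68
eef_pos: [0.4327, 0.0355, 0.064]
eef_rot: [0.005, 0.618, 0.786, 0.002]
wrist_force: [1.4, -1.0, -4.5]
opening: 0.469
t 3.68 at [0.4327 0.0355 0.064 ] phi 103.66 tilt [ 0.0115 -0.003 ] open 0.469 F [ 1.4 -1.  -4.5] q6 -0.43
shift [ 2.2 -5.4 47.9] turn [0.0104 0.0056 0.0012]
```

View pics/w4.png

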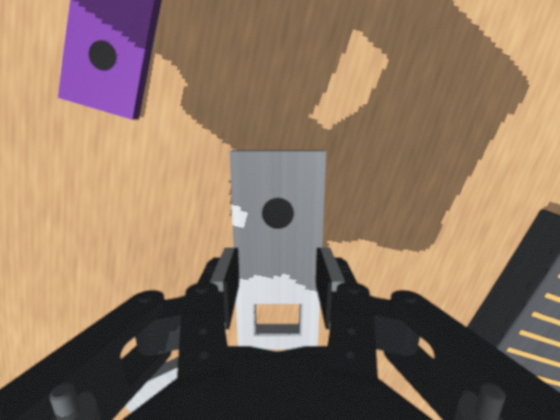

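```bash
python3 - <<'E'
from h import *
o=get_obs();c=get_calibration("wrist")
zt=o["eef_pos"][2]-.011
s=onz(c,278,213,zt);w=onz(c,278,319,zt); print(s,w,np.linalg.norm(s-w)); d=(s-w)/np.linalg.norm(s-w)
ctr=s-.025*d; print("ctr",ctr,"ctr-tcp in tool",R(o["eef_rot"]).inv().apply(ctr-o["eef_pos"]),"dir",np.degrees(np.arctan2(d[1],d[0])))
plan((.6466,.0076,.10),83.6)
E
```

```text
[0.42531409 0.0605706  0.0516523 ] [0.43981534 0.00101496 0.0516523 ] 0.061295679165586925
ctr [0.43122856 0.03628029 0.0516523 ] ctr-tcp in tool [ 0.00098308 -0.00079654  0.01098774] dir 103.68469604384171
t 3.73 at [0.4321 0.0355 0.0627] phi 103.66 tilt [ 0.0107 -0.0029] open 0.459 F [ 0.1 -0.3 -6.1] q6 -0.43
shift [-78.  202.2 -35. ] turn [0.0105 0.0036 0.3501]
```

```bash
python3 -m jog '[[[-10,30,-20],[0.01,0.004,0.06],0.3],[[-25,65,-35],[0.01,0.004,0.12],0.3],[[-40,100,-35],[0.01,0.004,0.18],0.3],[[-55,135,-35],[0.01,0.004,0.24],0.3],[[-68,170,-35],[0.01,0.004,0.3],0.3],[[-75,192,-35],[0.01,0.004,0.34],0.3],[[-78,202,-35],[0.01,0.004,0.35],0.3],[[-78,202,-35],[0.01,0.004,0.35],0.3],[[-78,202,-35],[0.01,0.004,0.35],0.3]]'
python3 - <<'E'
from h import *
plan((.6466,.0076,.056),83.6)
c=get_calibration("wrist");p,d=camera("wrist");cv2.imwrite("pics/w5.png",p[:,:,::-1])
import pickle;pickle.dump(c,open("w5.pkl","wb"))
E
```

```text
time_s: 4.48
eef_pos: [0.6459, 0.0076, 0.0985]
eef_rot: [-0.001, 0.745, 0.667, -0.0]
wrist_force: [0.3, 0.2, 0.4]
opening: 0.301
t 4.48 at [0.6459 0.0076 0.0985] phi 83.64 tilt [-0.0013  0.0008] open 0.301 F [0.3 0.2 0.4] q6 -0.06
shift [ 0.   0.8 42.5] turn [-0.0013 -0.0006  0.0007]
```

View pics/w5.png

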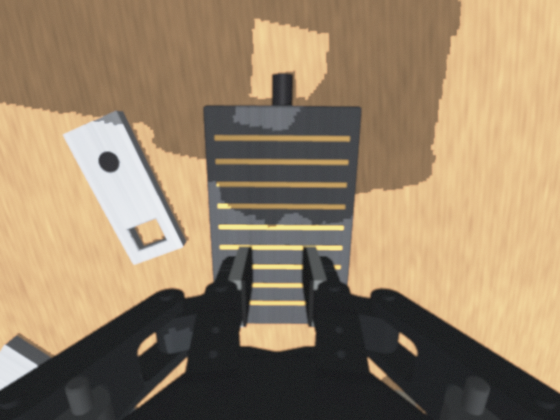

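```bash
python3 - <<'E'
from h import *
import pickle
c=pickle.load(open("w5.pkl","rb"))
P=np.array([onz(c,u,v,.01)[:2] for u,v in [(65,135),(119,112),(184,243),(135,264)]]);print(P,P.mean(0),np.linalg.norm(P-np.roll(P,-1,0),axis=1))
for u,v in [(109,162),(149,234)]: print(onz(c,u,v,.01))
d=P[0]+P[1]-P[2]-P[3];print(np.degrees(np.arctan2(d[1],d[0])))
B=np.array([onz(c,u,v,.032)[:2] for u,v in [(204,107),(360,107),(349,323),(214,323)]]);print("block",B.mean(0),np.linalg.norm(B-np.roll(B,-1,0),axis=1))
d=B[0]+B[1]-B[2]-B[3];print(np.degrees(np.arctan2(d[1],d[0])))
L=np.array([onz(c,u,v,.032)[:2] for u,v in [(215,139),(350,139),(337,303),(225,303)]]);print("lines",L.mean(0),)
ctr=P.mean(0);plan((ctr[0],ctr[1],.12),103)
E
```

```text
[[ 0.49866537  0.08557821]
 [ 0.54274348  0.09601355]
 [ 0.56960363 -0.00683816]
 [ 0.52581851 -0.02065801]] [0.53420775 0.0385239 ] [0.04529654 0.10630118 0.04591432 0.10965139]
[0.5265096  0.06240704 0.01      ]
[0.5434906  0.00361889 0.01      ]
104.48445366150501
block [0.64823673 0.00610274] [0.09761262 0.15849097 0.1045693  0.15847158]
83.73137999718824
lines [0.64811184 0.00527416]
t 4.53 at [0.6452 0.0078 0.0987] phi 83.64 tilt [-0.0017  0.0009] open 0.298 F [-0.1  0.2  0.3] q6 -0.06
shift [  18.2 -113.7  -21.1] turn [-0.0017 -0.001  -0.3379]
```

```bash
python3 - <<'E'
from h import *
plan((.5338,.0384,.10),105.4)
E
python3 -m jog '[[[0,0,-20],[0,0,-0.1],0.8],[[3,-25,-22],[0,0,-0.2],0.8],[[8,-60,-22],[0,0,-0.3],0.8],[[14,-95,-10],[0,0,-0.35],0.8],[[18,-113,-1],[0,0,-0.38],0.8],[[18,-114,-1],[0,0,-0.38],0.8],[[18,-114,-1],[0,0,-0.38],0.8]]'
python3 - <<'E'
from h import *
plan((.5338,.0384,.022),105.4)
c=get_calibration("wrist");p,d=camera("wrist");cv2.imwrite("pics/w6.png",p[:,:,::-1])
import pickle;pickle.dump(c,open("w6.pkl","wb"))
E
```

```text
t 4.53 at [0.6452 0.0078 0.0987] phi 83.64 tilt [-0.0017  0.0009] open 0.298 F [-0.1  0.2  0.3] q6 -0.06
shift [  18.1 -114.1   -1.1] turn [-0.0017 -0.001  -0.3798]
time_s: 5.12
eef_pos: [0.5318, 0.0389, 0.0995]
eef_rot: [-0.002, 0.606, 0.796, -0.001]
wrist_force: [0.5, -1.0, 0.0]
opening: 0.803
t 5.12 at [0.5318 0.0389 0.0995] phi 105.44 tilt [-0.0033  0.001 ] open 0.803 F [ 0.5 -1.   0. ] q6 -0.42
shift [-1.2  2.  77.4] turn [-0.0029 -0.0019  0.0007]
```

View pics/w6.png

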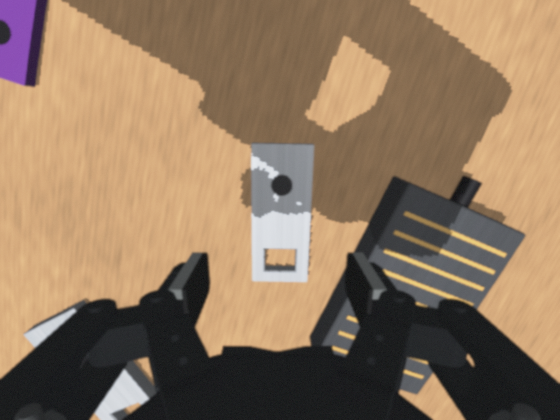

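```bash
python3 - <<'E'
from h import *
import pickle
c=pickle.load(open("w6.pkl","rb"))
s=onz(c,282,185,.01);w=onz(c,280,260,.01);d=s-w;print(np.linalg.norm(d),np.degrees(np.arctan2(d[1],d[0])),s-25/61*d)
E
```

```text
0.06121316677397948 104.17987310524167 [0.53354874 0.03824164 0.01      ]
```

```bash
python3 -m jog '[[[-1,2,35],[-0.003,-0.002,0.02],0.68],[[-1,2,65],[-0.003,-0.002,0.02],0.68],[[-1,2,77],[-0.003,-0.002,0.02],0.68],[[-1,2,79],[-0.003,-0.002,0.02],0.68],[[-1,2,79],[-0.003,-0.002,0.02],0.68],[[-1,2,79],[-0.003,-0.002,0.02],0.68]]'
python3 -m jog '[[[0,0,2],[0,0,0],0.68],[[0,0,4],[0,0,0],0.68],[[0,0,4],[0,0,0],0.68]]'
python3 - <<'E'
from h import *
plan((.5335,.0383,.015),104.3)
E
```

```text
time_s: 5.67
eef_pos: [0.5374, 0.0377, 0.0226]
eef_rot: [0.002, 0.614, 0.789, 0.001]
wrist_force: [0.7, 0.2, 0.1]
opening: 0.684
time_s: 5.92
eef_pos: [0.5382, 0.0376, 0.0195]
eef_rot: [0.003, 0.614, 0.789, 0.002]
wrist_force: [-0.6, -0.1, 0.3]
opening: 0.681
t 5.92 at [0.5382 0.0376 0.0195] phi 104.25 tilt [ 0.0066 -0.0011] open 0.681 F [-0.6 -0.1  0.3] q6 -0.4
shift [ 1.9 -4.4  4.5] turn [ 0.0061  0.0027 -0.0008]
```

```bash
python3 -m jog '[[[2,-4.5,2],[0.006,0.003,0],0.68],[[2,-4.5,3],[0.006,0.003,0],0.68],[[2,-4.5,3],[0.006,0.003,0],0.68]]'
python3 - <<'E'
from h import *
plan((.5335,.0383,.015),104.3)
E
```

```text
time_s: 6.17
eef_pos: [0.5329, 0.0385, 0.0163]
eef_rot: [-0.0, 0.614, 0.789, 0.0]
wrist_force: [-0.1, 0.0, 0.1]
opening: 0.678
t 6.17 at [0.5329 0.0385 0.0163] phi 104.26 tilt [-0.0005  0.0004] open 0.678 F [-0.1  0.   0.1] q6 -0.4
shift [-0.3  0.5  1.3] turn [-0.0004 -0.0005 -0.0008]
```

```bash
python3 -m jog '[[[0,0,2],[0,0,0],0.6],[[0,0,2],[0,0,0],0.6],[[0,0,2],[0,0,0],0.6]]'
python3 -m jog '[[[0,0,2],[0,0,0],0.6],[[0,0,2],[0,0,0],0.6],[[0,0,2],[0,0,0],0.6]]'
```

```text
time_s: 6.42
eef_pos: [0.5327, 0.0385, 0.0141]
eef_rot: [-0.0, 0.614, 0.789, -0.0]
wrist_force: [1.2, -0.5, 0.3]
opening: 0.601
time_s: 6.67
eef_pos: [0.5326, 0.0385, 0.0119]
eef_rot: [-0.001, 0.614, 0.789, -0.0]
wrist_force: [-0.3, 0.7, -1.2]
opening: 0.601
```

```bash
python3 -m jog '[[[0,0,1.5],[0,0,0],0.6],[[0,0,1.5],[0,0,0],0.6]]'
python3 -m jog '[[[0,0,0],[0,0,0],0.5],[[0,0,0],[0,0,0],0.4],[[0,0,0],[0,0,0],0.3],[[0,0,0],[0,0,0],0.3],[[0,0,0],[0,0,0],0.3],[[0,0,0],[0,0,0],0.3]]'
```

```text
time_s: 6.83
eef_pos: [0.5329, 0.0385, 0.0108]
eef_rot: [-0.0, 0.614, 0.789, -0.0]
wrist_force: [-1.3, 0.1, 3.3]
opening: 0.596
time_s: 7.33
eef_pos: [0.5342, 0.0384, 0.0122]
eef_rot: [0.001, 0.614, 0.789, 0.0]
wrist_force: [-1.6, -0.3, 10.7]
opening: 0.505
```

```bash
python3 -m jog '[[[0,0,-3],[0,0,0],0.3],[[0,0,-10],[0,0,0],0.3],[[0,0,-25],[0,0,0],0.3],[[0,0,-40],[0,0,0],0.3],[[0,0,-50],[0,0,0],0.3],[[0,0,-50],[0,0,0],0.3]]'
python3 - <<'E'
from h import *
plan((.648,.0062,.09),83.7)
c=get_calibration("wrist");p,d=camera("wrist");cv2.imwrite("pics/w7.png",p[:,:,::-1])
E
```

```text
time_s: 7.83
eef_pos: [0.5355, 0.0382, 0.0643]
eef_rot: [0.002, 0.614, 0.789, 0.001]
wrist_force: [1.2, -0.5, -3.5]
opening: 0.506
t 7.83 at [0.5355 0.0382 0.0643] phi 104.27 tilt [ 0.005  -0.0004] open 0.506 F [ 1.2 -0.5 -3.5] q6 -0.4
shift [-58.8 101.2 -25.1] turn [0.005  0.0007 0.359 ]
```

View pics/w7.png

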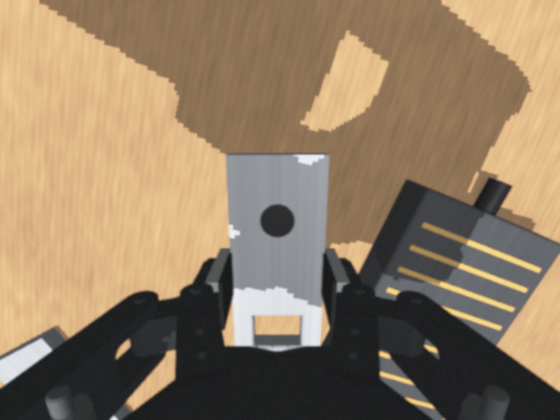

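```bash
python3 - <<'E'
from h import *
o=get_obs();c=get_calibration("wrist")
zt=o["eef_pos"][2]-.002
s=onz(c,277,221,zt);w=onz(c,277,330,zt); print(np.linalg.norm(s-w)); d=(s-w)/np.linalg.norm(s-w)
ctr=s-.025*d; print("ctr-tcp in tool",R(o["eef_rot"]).inv().apply(ctr-o["eef_pos"]))
E
python3 -m jog '[[[0,0,-10],[0,0,0.02],0.3],[[-5,10,-25],[0.005,0,0.07],0.3],[[-15,25,-30],[0.005,0,0.12],0.3],[[-25,42,-30],[0.005,0,0.17],0.3],[[-35,60,-30],[0.005,0,0.22],0.3],[[-45,77,-30],[0.005,0,0.27],0.3],[[-53,91,-30],[0.005,0,0.32],0.3],[[-58,99,-28],[0.005,0,0.355],0.3],[[-59,101,-25],[0.005,0,0.359],0.3],[[-59,101,-25],[0.005,0,0.359],0.3],[[-59,101,-25],[0.005,0,0.359],0.3]]'
python3 - <<'E'
from h import *
plan((.648,.0062,.048),83.7)
p,d=camera("wrist");cv2.imwrite("pics/w8.png",p[:,:,::-1])
E
```

```text
0.06016459659552108
ctr-tcp in tool [-0.00012396 -0.00135197  0.00199547]
time_s: 8.8
eef_pos: [0.6457, 0.0064, 0.0874]
eef_rot: [-0.001, 0.745, 0.667, -0.002]
wrist_force: [-0.3, 0.9, -4.4]
opening: 0.503
t 8.8 at [0.6457 0.0064 0.0874] phi 83.74 tilt [-0.0043  0.    ] open 0.503 F [-0.3  0.9 -4.4] q6 -0.06
shift [ 0.1  2.4 39.4] turn [-0.0043  0.0004  0.0007]
```

View pics/w8.png

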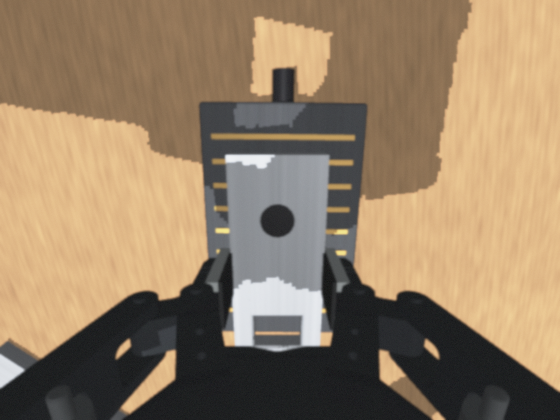

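```bash
python3 -m jog '[[[0,2,15],[-0.004,0,0],0.3],[[0,2.5,28],[-0.004,0,0],0.3],[[0,2.5,36],[-0.004,0,0],0.3],[[0,2.5,39],[-0.004,0,0],0.3],[[0,2.5,39],[-0.004,0,0],0.3]]'
python3 - <<'E'
from h import *
plan((.648,.0062,.0445),83.7)
E
```

```text
time_s: 9.27
eef_pos: [0.6468, 0.0065, 0.0472]
eef_rot: [-0.001, 0.745, 0.668, -0.001]
wrist_force: [0.0, 0.3, -4.2]
opening: 0.507
t 9.27 at [0.6468 0.0065 0.0472] phi 83.75 tilt [-0.0028  0.    ] open 0.507 F [ 0.   0.3 -4.2] q6 -0.06
shift [-0.1  1.2  2.7] turn [-0.0028  0.0003  0.0009]
```

```bash
python3 -m jog '[[[0,1.2,1.5],[-0.003,0,0],0.3],[[0,1.2,2.5],[-0.003,0,0],0.3],[[0,1.2,2.5],[-0.003,0,0],0.3]]';python3 -m jog '[[[0,0,1],[0,0,0],0.3],[[0,0,1.5],[0,0,0],0.3],[[0,0,1.5],[0,0,0],0.3]]'
```

```text
time_s: 9.52
eef_pos: [0.6482, 0.0063, 0.045]
eef_rot: [0.0, 0.745, 0.668, 0.0]
wrist_force: [0.7, -0.3, -3.3]
opening: 0.505
time_s: 9.77
eef_pos: [0.6487, 0.0063, 0.0443]
eef_rot: [0.001, 0.745, 0.668, 0.0]
wrist_force: [-1.5, 0.1, 0.3]
opening: 0.51
```

```bash
python3 -m jog '[[[0,0,0],[0,0,0],0.55],[[0,0,0],[0,0,0],0.65],[[0,0,0],[0,0,0],0.75],[[0,0,0],[0,0,0],0.75],[[0,0,-10],[0,0,0],0.8],[[0,0,-40],[0,0,0],0.8],[[0,0,-80],[0,0,0],0.8],[[0,0,-110],[0,0,0],0.8],[[0,0,-110],[0,0,0],0.8]]'
python3 - <<'E'
from h import *
plan((.648,.0062,.15),83.7)
c=get_calibration("wrist");p,d=camera("wrist");cv2.imwrite("pics/w9.png",p[:,:,::-1])
import pickle;pickle.dump(c,open("w9.pkl","wb"))
E
```

```text
time_s: 10.52
eef_pos: [0.6532, 0.0057, 0.1636]
eef_rot: [0.006, 0.744, 0.668, 0.005]
wrist_force: [0.8, -0.5, 0.9]
opening: 0.801
t 10.52 at [0.6532 0.0057 0.1636] phi 83.77 tilt [ 0.015  -0.0029] open 0.801 F [ 0.8 -0.5  0.9] q6 -0.06
shift [-0.  -5.4 13.5] turn [0.0152 0.0012 0.0012]
```

View pics/w9.png

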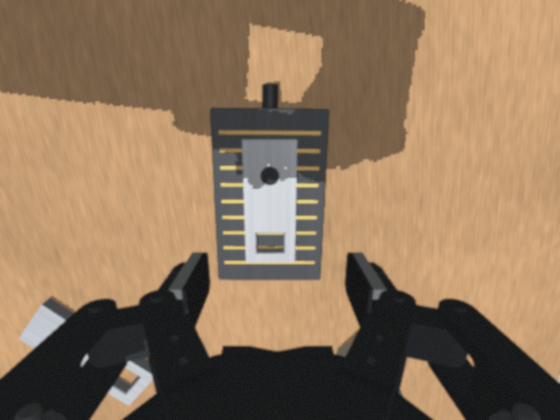

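```bash
python3 - <<'E'
from h import *
import pickle
c=pickle.load(open("w9.pkl","rb"))
B=np.array([onz(c,u,v,.032)[:2] for u,v in [(211,109),(329,109),(321,279),(218,279)]]);print("block",B.mean(0),np.linalg.norm(B-np.roll(B,-1,0),axis=1))
d=B[0]+B[1]-B[2]-B[3];ab=np.degrees(np.arctan2(d[1],d[0]));print(ab); y=d/np.linalg.norm(d);x=np.array([y[1],-y[0]])
P=np.array([onz(c,u,v,.042)[:2] for u,v in [(242,140),(297,140),(296,263),(245,263)]]);print("blank",P.mean(0))
s=onz(c,269.5,176,.042)[:2];w=onz(c,270,242,.042)[:2];e=s-w;print(np.linalg.norm(e),np.degrees(np.arctan2(e[1],e[0])));ctr=s-25/61*e;print("spot",s,"ctr",ctr)
for q in (P.mean(0),ctr): r=q-B.mean(0);print("in block x,y mm",r@x*1000,r@y*1000)
E
```

```text
block [0.64810394 0.00623987] [0.09825437 0.15855926 0.10076914 0.15778588]
83.19443533032722
blank [0.64822334 0.0049606 ]
0.0601569766792978 83.76750404831449
spot [0.65071838 0.03044143] ctr [0.64804181 0.00593265]
in block x,y mm 0.27014853560814245 -1.2561084915026834
in block x,y mm -0.025285518285289653 -0.31241303165630335
```

```bash
python3 - <<'E'
from h import *
plan((.518,.292,.24),107)
E
```

```text
t 10.57 at [0.6517 0.0058 0.1603] phi 83.77 tilt [ 0.0113 -0.0022] open 0.8 F [ 0.4  0.5 -0.7] q6 -0.06
shift [ 269.9 -163.1  -81.8] turn [ 0.0111  0.0033 -0.4055]
```

```bash
python3 -m jog '[[[30,-18,-40],[0.011,0.003,-0.05],0.8],[[65,-38,-82],[0.011,0.003,-0.1],0.8],[[100,-60,-82],[0.011,0.003,-0.15],0.8],[[135,-82,-82],[0.011,0.003,-0.2],0.8],[[170,-102,-82],[0.011,0.003,-0.25],0.8],[[205,-123,-82],[0.011,0.003,-0.3],0.8],[[240,-145,-82],[0.011,0.003,-0.36],0.8],[[262,-158,-82],[0.011,0.003,-0.4],0.8],[[270,-163,-82],[0.011,0.003,-0.405],0.8],[[270,-163,-82],[0.011,0.003,-0.405],0.8],[[270,-163,-82],[0.011,0.003,-0.405],0.8]]'
python3 - <<'E'
from h import *
plan((.518,.292,.24),107)
c=get_calibration("wrist");p,d=camera("wrist");cv2.imwrite("pics/w10.png",p[:,:,::-1])
import pickle;pickle.dump(c,open("w10.pkl","wb"))
E
```

```text
time_s: 11.48
eef_pos: [0.5175, 0.2925, 0.2396]
eef_rot: [0.0, 0.594, 0.804, -0.001]
wrist_force: [0.6, -0.6, -0.4]
opening: 0.802
t 11.48 at [0.5175 0.2925 0.2396] phi 107.07 tilt [-0.0006 -0.0012] open 0.802 F [ 0.6 -0.6 -0.4] q6 0.02
shift [-0.6  0.4 -0.4] turn [-0.001   0.001   0.0012]
```

View pics/w10.png

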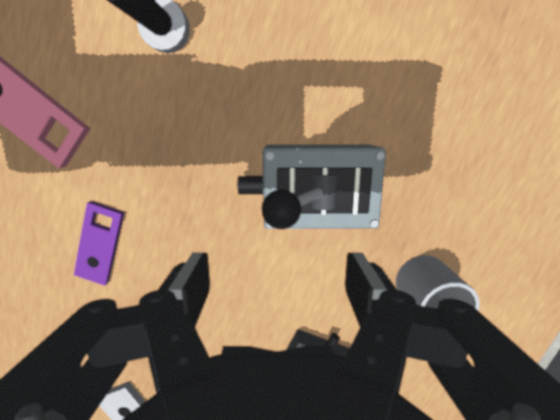

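```bash
python3 - <<'E'
from h import *
import pickle
c=pickle.load(open("w10.pkl","rb"))
B=np.array([onz(c,u,v,.057)[:2] for u,v in [(269,156),(381,156),(375,223),(269,223)]]);print("box",B.mean(0),np.linalg.norm(B-np.roll(B,-1,0),axis=1))
d=B[1]+B[2]-B[0]-B[3];ang=np.arctan2(d[1],d[0]);print(np.degrees(ang))
B=np.array([onz(c,u,v,.055)[:2] for u,v in [(264,146),(384,147),(380,228),(266,228)]]);print("box",B.mean(0),np.linalg.norm(B-np.roll(B,-1,0),axis=1))
print("knob",onz(c,281,209,.126))
for a in (-.6,-.57): print(a,.5625+.085*np.sin(a)*np.cos(ang),.305+.085*np.sin(a)*np.sin(ang),.055+.085*np.cos(a))
E
```

```text
box [0.56400171 0.30509282] [0.11632282 0.07350789 0.11717749 0.07315454]
17.105265157104416
box [0.56387745 0.30660716] [0.12445511 0.08929794 0.12751915 0.08976912]
knob [0.51978091 0.29114381 0.126     ]
-0.6 0.5166283838246664 0.2908834337951509 0.12515352726732265
-0.57 0.5186602334542848 0.291508716752376 0.12656158288879285
```

```bash
python3 - <<'E'
from h import *
plan((.5195,.2915,.127),107.1)
E
```

```text
t 11.53 at [0.5181 0.2916 0.2397] phi 106.97 tilt [-0.0004 -0.0012] open 0.804 F [1.  0.1 0.2] q6 0.02
shift [ -0.3   1.4 112.7] turn [-0.0007  0.001  -0.0023]
```

```bash
python3 -m jog '[[[0,1.5,35],[0,0,0],0.8],[[0,1.5,70],[0,0,0],0.8],[[0,1.5,98],[0,0,0],0.8],[[0,1.5,111],[0,0,0],0.8],[[0,1.5,113],[0,0,0],0.7],[[0,1.5,113],[0,0,0],0.6]]'
python3 - <<'E'
from h import *
plan((.5195,.2915,.127),107.1)
c=get_calibration("wrist");p,d=camera("wrist");cv2.imwrite("pics/w11.png",p[:,:,::-1])
E
```

```text
time_s: 12.03
eef_pos: [0.52, 0.2907, 0.1264]
eef_rot: [-0.0, 0.596, 0.803, -0.001]
wrist_force: [-0.5, 0.6, 0.9]
opening: 0.606
t 12.03 at [0.52   0.2907 0.1264] phi 106.87 tilt [-0.0015 -0.0018] open 0.606 F [-0.5  0.6  0.9] q6 0.02
shift [ 0.9 -0.3 -0.6] turn [-0.002   0.0012 -0.0041]
```

View pics/w11.png

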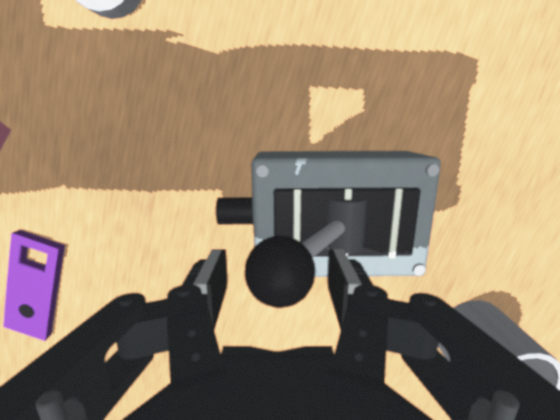

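```bash
python3 -m jog '[[[0,0,0],[0,0,0],0.47],[[0,0,0],[0,0,0],0.47],[[1,9,-5],[0,0,0],0.47],[[1,21,-9.5],[0,0,0],0.47],[[1,33,-12.5],[0,0,0],0.47],[[1,42,-13.5],[0,0,0],0.47],[[1,48,-13.5],[0,0,0],0.47],[[1,48,-13.5],[0,0,0],0.47],[[1,48,-13.5],[0,0,0],0.47]]'
python3 - <<'E'
from h import *
plan((.5635,.3055,.14),107.1)
c=get_calibration("wrist");p,d=camera("wrist");cv2.imwrite("pics/w12.png",p[:,:,::-1])
E
```

```text
time_s: 12.83
eef_pos: [0.5669, 0.3064, 0.1419]
eef_rot: [0.001, 0.596, 0.803, 0.0]
wrist_force: [-0.7, 0.8, -0.4]
opening: 0.474
t 12.83 at [0.5669 0.3064 0.1419] phi 106.9 tilt [ 0.0023 -0.0005] open 0.474 F [-0.7  0.8 -0.4] q6 0.02
shift [ 0.1 -3.5  1.9] turn [ 0.0021  0.0012 -0.0035]
```

View pics/w12.png

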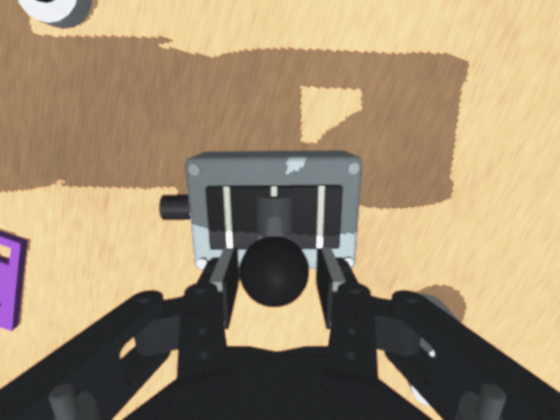

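```bash
python3 -m jog '[[[0,0,0],[0,0,0],0.47],[[0,0,0],[0,0,0],0.47],[[0,0,0],[0,0,0],0.47],[[0,0,0],[0,0,0],0.47],[[0,0,0],[0,0,0],0.47],[[0,0,0],[0,0,0],0.47],[[0,0,0],[0,0,0],0.47],[[0,0,0],[0,0,0],0.47],[[0,0,0],[0,0,0],0.47],[[0,0,0],[0,0,0],0.47],[[0,0,0],[0,0,0],0.47],[[0,0,0],[0,0,0],0.47],[[0,0,0],[0,0,0],0.47],[[0,0,0],[0,0,0],0.47]]'
python3 - <<'E'
from h import *
import math
c,s=math.cos(math.radians(17.1)),math.sin(math.radians(17.1))
plan((.5635+.051*c,.3055+.051*s,.126),107.1)
E
```

```text
time_s: 14.05
eef_pos: [0.5665, 0.3063, 0.1416]
eef_rot: [0.001, 0.596, 0.803, 0.0]
wrist_force: [-0.3, 1.2, 0.3]
opening: 0.468
t 14.05 at [0.5665 0.3063 0.1416] phi 106.9 tilt [ 0.0017 -0.0007] open 0.468 F [-0.3  1.2  0.3] q6 0.02
shift [ 0.3 47.9 15.6] turn [ 0.0014  0.0012 -0.0035]
```

```bash
python3 -m jog '[[[0,10,1],[0,0,0],0.47],[[0,21,3.5],[0,0,0],0.47],[[0,32,8],[0,0,0],0.47],[[0,41,12],[0,0,0],0.47],[[0,47,15],[0,0,0],0.47],[[0,48,15.5],[0,0,0],0.47],[[0,48,15.5],[0,0,0],0.47],[[0,48,15.5],[0,0,0],0.47]]'
python3 - <<'E'
from h import *
plan((.5635,.3055,.14),107.1)
c=get_calibration("wrist");p,d=camera("wrist");cv2.imwrite("pics/w13.png",p[:,:,::-1])
for z in (.125,): print(proj(c,(.5635+.048*.956,.3055+.048*.294,z)))
E
```

```text
time_s: 14.72
eef_pos: [0.6123, 0.3202, 0.1259]
eef_rot: [0.001, 0.596, 0.803, 0.0]
wrist_force: [0.5, -0.2, 0.5]
opening: 0.473
t 14.72 at [0.6123 0.3202 0.1259] phi 106.9 tilt [ 0.0016 -0.0007] open 0.473 F [ 0.5 -0.2  0.5] q6 0.02
shift [  0.1 -51.  -14.1] turn [ 0.0014  0.0012 -0.0035]
(np.float64(273.8145752322772), np.float64(270.02006955834923))
```

View pics/w13.png

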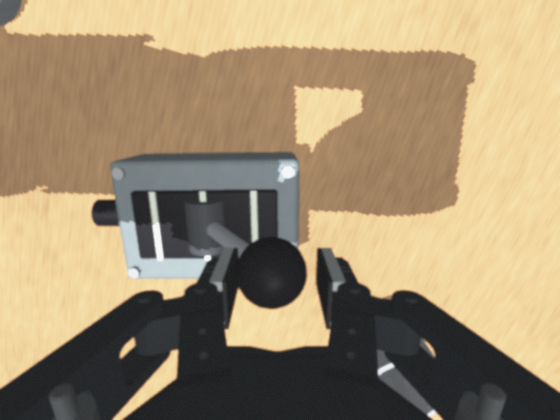

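```bash
python3 -m jog '[[[0,2,1],[0,0,0],0.47],[[0,3,2],[0,0,0],0.47],[[0,3,2],[0,0,0],0.47]]'; python3 -m jog '[[[0,-3,0],[0,0,0],0.55],[[0,-3,0],[0,0,0],0.75],[[0,-3,0],[0,0,0],0.75],[[0,-3,-20],[0,0,0],0.75],[[0,-3,-55],[0,0,0],0.75],[[0,-3,-90],[0,0,0],0.75],[[0,-3,-110],[0,0,0],0.75],[[0,-3,-110],[0,0,0],0.75]]'
python3 - <<'E'
from h import *
plan((.527,-.29,.24),0)
c=get_calibration("wrist");p,d=camera("wrist");cv2.imwrite("pics/w14.png",p[:,:,::-1])
print(proj(c,(.5635+.048*.956,.3055+.048*.294,.125)))
E
```

```text
time_s: 15.02
eef_pos: [0.6141, 0.3209, 0.1243]
eef_rot: [0.0, 0.595, 0.803, -0.001]
wrist_force: [-5.7, -1.7, 3.7]
opening: 0.468
time_s: 15.68
eef_pos: [0.6144, 0.3213, 0.2417]
eef_rot: [0.004, 0.595, 0.803, 0.004]
wrist_force: [2.0, 1.2, 1.1]
opening: 0.75
t 15.68 at [0.6144 0.3213 0.2417] phi 106.92 tilt [0.0104 0.0021] open 0.75 F [2.  1.2 1.1] q6 0.02
shift [-5.594e+02 -2.615e+02 -4.000e-01] turn [ 0.0082 -0.0091  1.8661]
(np.float64(271.0769302483447), np.float64(205.90489736609507))
```

View pics/w14.png

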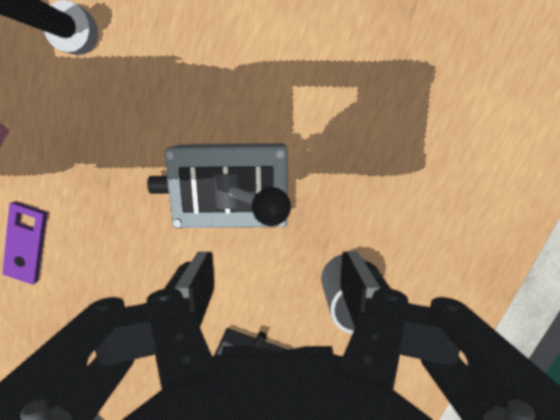

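```bash
python3 - <<'E'
from h import *
T=get_calibration("top");print("bottle cap",onz(T,406.5,83,.2),"sleeve",onz(T,207,95,.075))
plan((.527,-.290,.25),65)
E
```

```text
bottle cap [ 0.72581679 -0.20950494  0.2       ] sleeve [0.73806856 0.21393233 0.075     ]
t 15.73 at [0.6133 0.3208 0.2385] phi 106.92 tilt [0.0065 0.0008] open 0.752 F [0.2 0.3 0.5] q6 0.02
shift [-559.3 -260.2  -12.5] turn [ 0.0066 -0.0013  0.7316]
```

```bash
python3 -m jog '[[[-38,-18,-12],[0.006,-0.001,0.05],0.75],[[-76,-35,-12],[0.006,-0.001,0.1],0.75],[[-114,-53,-12],[0.006,-0.001,0.15],0.75],[[-152,-71,-12],[0.006,-0.001,0.2],0.75],[[-190,-88,-12],[0.006,-0.001,0.25],0.75],[[-228,-106,-12],[0.006,-0.001,0.3],0.75],[[-266,-124,-12],[0.006,-0.001,0.35],0.75],[[-304,-141,-12],[0.006,-0.001,0.4],0.75],[[-342,-159,-12],[0.006,-0.001,0.45],0.75],[[-380,-177,-12],[0.006,-0.001,0.5],0.75],[[-418,-194,-12],[0.006,-0.001,0.55],0.75],[[-456,-212,-12],[0.006,-0.001,0.6],0.75],[[-494,-230,-12],[0.006,-0.001,0.65],0.75],[[-530,-247,-12],[0.006,-0.001,0.7],0.75],[[-552,-257,-12],[0.006,-0.001,0.73],0.75],[[-559,-260,-12],[0.006,-0.001,0.73],0.75],[[-559,-260,-12],[0.006,-0.001,0.73],0.75],[[-559,-260,-12],[0.006,-0.001,0.73],0.75]]'
python3 - <<'E'
from h import *
plan((.527,-.29,.25),65)
c=get_calibration("wrist");p,d=camera("wrist");cv2.imwrite("pics/w15.png",p[:,:,::-1])
import pickle;pickle.dump(c,open("w15.pkl","wb"))
E
```

```text
time_s: 17.23
eef_pos: [0.5267, -0.2889, 0.2482]
eef_rot: [-0.001, 0.843, 0.538, 0.0]
wrist_force: [-0.1, 0.6, -1.0]
opening: 0.75
t 17.23 at [ 0.5267 -0.2889  0.2482] phi 65.08 tilt [-0.0008  0.0022] open 0.75 F [-0.1  0.6 -1. ] q6 -0.27
shift [-0.9  0.7 -1.8] turn [-0.0017 -0.0017  0.0014]
```

View pics/w15.png

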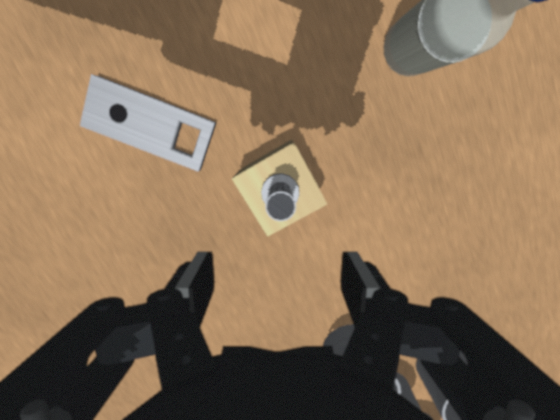

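```bash
python3 - <<'E'
from h import *
import pickle
c=pickle.load(open("w15.pkl","rb"))
B=np.array([onz(c,u,v,.065)[:2] for u,v in [(233,181),(295,144),(326,203),(268,236)]]);print("stand",B.mean(0),np.linalg.norm(B-np.roll(B,-1,0),axis=1))
print("punch top",onz(c,281,205,.125),onz(c,280.5,189,.073))
plan((.527,-.2905,.088),65)
E
```

```text
stand [ 0.52832188 -0.29342711] [0.07565427 0.07153051 0.07373675 0.07225786]
punch top [ 0.52912812 -0.29145869  0.125     ] [ 0.53041517 -0.28882949  0.073     ]
t 17.28 at [ 0.527  -0.2882  0.2485] phi 65.15 tilt [-0.0004  0.0019] open 0.747 F [0.1 1.1 0.4] q6 -0.26
shift [ -2.4   1.1 160.5] turn [-0.0012 -0.0016  0.0027]
```

```bash
python3 -m jog '[[[-3,2,35],[-0.001,-0.002,0],0.75],[[-3,2,75],[-0.001,-0.002,0],0.75],[[-3,2,115],[-0.001,-0.002,0],0.75],[[-3,2,145],[-0.001,-0.002,0],0.75],[[-3,2,156],[-0.001,-0.002,0],0.75],[[-3,2,156],[-0.001,-0.002,0],0.75]]'
python3 - <<'E'
from h import *
plan((.5285,-.291,.088),65)
c=get_calibration("wrist");p,d=camera("wrist");cv2.imwrite("pics/w16.png",p[:,:,::-1])
E
```

```text
time_s: 17.78
eef_pos: [0.526, -0.288, 0.0891]
eef_rot: [-0.003, 0.842, 0.539, -0.001]
wrist_force: [0.0, 0.0, -0.3]
opening: 0.746
t 17.78 at [ 0.526  -0.288   0.0891] phi 65.29 tilt [-0.0056  0.0044] open 0.746 F [ 0.   0.  -0.3] q6 -0.27
shift [-1.6  3.5  1.1] turn [-0.0069 -0.0016  0.005 ]
```

View pics/w16.png

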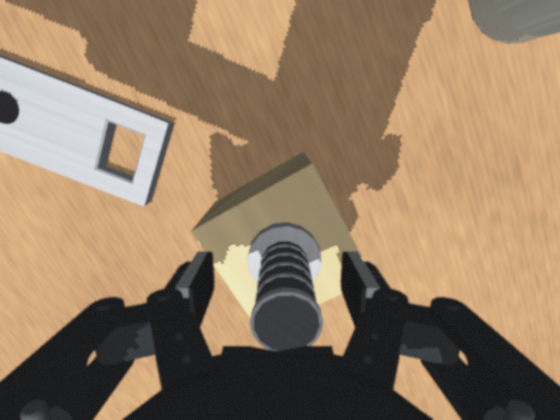

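```bash
python3 -m jog '[[[-1.5,3.5,0],[-0.007,-0.002,0.005],0.6],[[-1.5,3.5,0],[-0.007,-0.002,0.005],0.5],[[-1.5,3.5,0],[-0.007,-0.002,0.005],0.45]]'
python3 - <<'E'
from h import *
plan((.5285,-.291,.089),65)
E
```

```text
time_s: 18.08
eef_pos: [0.5316, -0.2934, 0.0945]
eef_rot: [0.004, 0.843, 0.537, 0.001]
wrist_force: [0.0, -0.1, 0.6]
opening: 0.456
t 18.08 at [ 0.5316 -0.2934  0.0945] phi 65.0 tilt [ 0.0069 -0.0063] open 0.456 F [ 0.  -0.1  0.6] q6 -0.26
shift [ 0.9 -3.9  5.5] turn [0.0089 0.0028 0.    ]
```

```bash
python3 -m jog '[[[0.5,-2,3],[0.005,0.001,0],0.45],[[0.5,-2,3],[0.005,0.001,0],0.45],[[0.5,-2,3],[0.005,0.001,0],0.45],[[0.5,-2,3],[0.005,0.001,0],0.45]]'
python3 - <<'E'
from h import *
plan((.5285,-.291,.089),65)
c=get_calibration("wrist");p,d=camera("wrist");cv2.imwrite("pics/w17.png",p[:,:,::-1])
plan((.5285,-.291,.089),65)
E
```

```text
time_s: 18.42
eef_pos: [0.53, -0.2922, 0.0917]
eef_rot: [0.002, 0.843, 0.537, 0.0]
wrist_force: [-1.1, 0.4, -0.1]
opening: 0.449
t 18.42 at [ 0.53   -0.2922  0.0917] phi 65.0 tilt [ 0.003  -0.0034] open 0.449 F [-1.1  0.4 -0.1] q6 -0.26
shift [ 0.5 -1.9  2.7] turn [ 0.0042  0.0018 -0.0001]
t 18.47 at [ 0.53   -0.2922  0.0916] phi 64.99 tilt [ 0.0029 -0.0033] open 0.451 F [-0.2 -1.2  0.2] q6 -0.26
shift [ 0.5 -1.9  2.6] turn [ 0.004   0.0018 -0.0001]
```

View pics/w17.png

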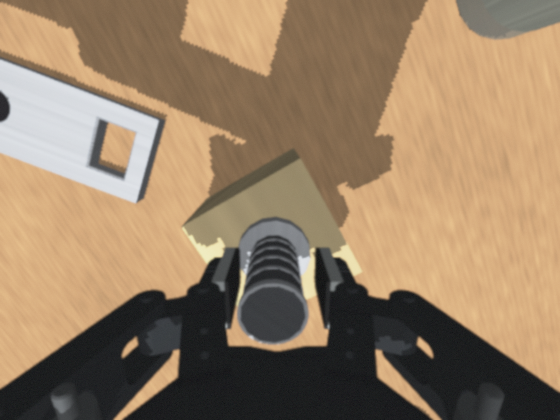

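```bash
python3 -m jog '[[[0.5,-1,2],[0.004,0.002,0],0.45],[[0.5,-1,2],[0.004,0.002,0],0.45],[[0.5,-1,2],[0.004,0.002,0],0.45],[[0.5,-1,2],[0.004,0.002,0],0.35],[[0.5,-1,2],[0.004,0.002,0],0.15],[[0.5,-1,2],[0.004,0.002,0],0.1],[[0.5,-1,2],[0.004,0.002,0],0.1],[[0.5,-1,2],[0.004,0.002,0],0.1]]'
python3 - <<'E'
from h import *
plan((.5285,-.291,.089),65)
E
```

```text
time_s: 19.13
eef_pos: [0.5293, -0.2914, 0.0897]
eef_rot: [-0.0, 0.843, 0.537, 0.0]
wrist_force: [-0.8, 0.6, 1.9]
opening: 0.275
t 19.13 at [ 0.5293 -0.2914  0.0897] phi 65.0 tilt [0.0001 0.0001] open 0.275 F [-0.8  0.6  1.9] q6 -0.26
shift [-0.  -0.9  0.7] turn [ 0.0001 -0.0001 -0.0001]
```

```bash
python3 -m jog '[[[0,0,-10],[0,0,0],0.1],[[0,0,-30],[0,0,0],0.1],[[0,0,-60],[0,0,0],0.1],[[0,0,-90],[0,0,0],0.1],[[0,0,-120],[0,0,0],0.1],[[0,0,-130],[0,0,0],0.1],[[0,0,-130],[0,0,0],0.1],[[0,0,-130],[0,0,0],0.1]]'
python3 - <<'E'
from h import *
plan((.6507,.0304,.20),65)
c=get_calibration("wrist");p,d=camera("wrist");cv2.imwrite("pics/w18.png",p[:,:,::-1])
p,d=camera("scene");cv2.imwrite("pics/s18.png",p[:,:,::-1])
E
```

```text
time_s: 19.8
eef_pos: [0.529, -0.2911, 0.219]
eef_rot: [-0.0, 0.843, 0.537, 0.0]
wrist_force: [-0.0, -0.1, -3.9]
opening: 0.278
t 19.8 at [ 0.529  -0.2911  0.219 ] phi 65.0 tilt [-0.0002  0.0004] open 0.278 F [-0.  -0.1 -3.9] q6 -0.26
shift [342.8 -25.6  19.1] turn [-0.0003 -0.0002 -0.0001]
```

View pics/w18.png

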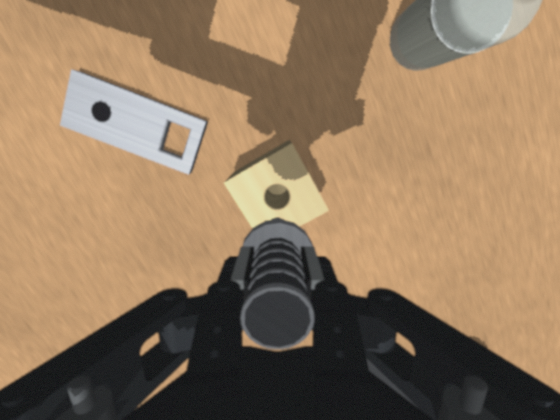

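View pics/s18.png

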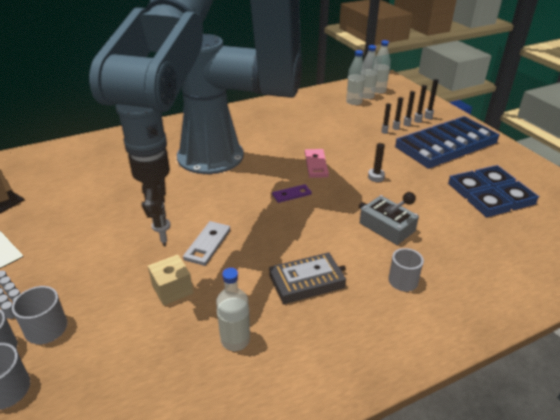

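```bash
python3 - <<'E'
from h import *
c=get_calibration("wrist");S=get_calibration("scene");o=get_obs()
h=onz(c,277,196.5,.065);print("hole",h)
P=o["eef_pos"]+[0,0,-.0807];print("point pred",P,"scene px",proj(S,P),"collar px",proj(S,P+[0,0,.06]))
print("wrist collar px",proj(c,P+[0,0,.064]),"top",proj(c,P+[0,0,.116]))
from h import crop;crop("pics/s18.png",110,150,230,240,"pics/s18c.png");crop("pics/s18.png",110,170,230,260,"pics/s18c.png")
E
```

```text
hole [ 0.52718201 -0.29083851  0.065     ]
point pred [ 0.52809574 -0.29040539  0.13623071] scene px (np.float64(163.10677822364028), np.float64(245.41008651737454)) collar px (np.float64(159.38908457171954), np.float64(224.47091038063857))
wrist collar px (np.float64(277.1550583739912), np.float64(255.62912195708114)) top (np.float64(276.63807057635853), np.float64(315.90802151073734))
scale 6.666666666666667
scale 6.666666666666667
```

View pics/s18c.png

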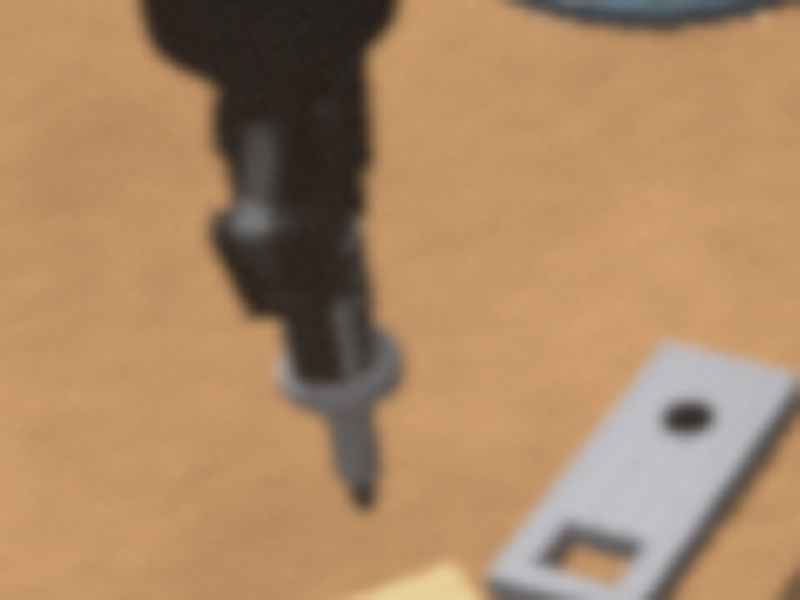

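```bash
python3 -m jog '[[[25,-2,5],[0,0,0],0.1],[[55,-4,12],[0,0,0],0.1],[[90,-7,19],[0,0,0],0.1],[[125,-9,19],[0,0,0],0.1],[[160,-12,19],[0,0,0],0.1],[[195,-15,19],[0,0,0],0.1],[[230,-17,19],[0,0,0],0.1],[[265,-20,19],[0,0,0],0.1],[[300,-22,19],[0,0,0],0.1],[[325,-24,19],[0,0,0],0.1],[[338,-25,19],[0,0,0],0.1],[[343,-25.5,19],[0,0,0],0.1],[[343,-25.5,19],[0,0,0],0.1],[[343,-25.5,19],[0,0,0],0.1],[[343,-25.5,19],[0,0,0],0.1]]'
python3 - <<'E'
from h import *
plan((.6507,.0304,.128),65)
c=get_calibration("wrist");p,d=camera("wrist");cv2.imwrite("pics/w19.png",p[:,:,::-1])
import pickle;pickle.dump(c,open("w19.pkl","wb"))
p,d=camera("scene");cv2.imwrite("pics/s19.png",p[:,:,::-1])
E
```

```text
time_s: 21.15
eef_pos: [0.6494, 0.0296, 0.1979]
eef_rot: [-0.002, 0.844, 0.537, -0.001]
wrist_force: [0.1, -0.5, -2.5]
opening: 0.279
t 21.15 at [0.6494 0.0296 0.1979] phi 64.9 tilt [-0.0045  0.0026] open 0.279 F [ 0.1 -0.5 -2.5] q6 0.3
shift [ 1.2  1.2 69.9] turn [-0.0051 -0.0004 -0.0017]
```

View pics/w19.png

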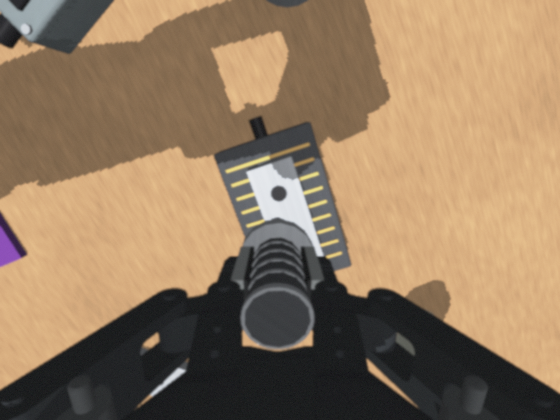

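View pics/s19.png

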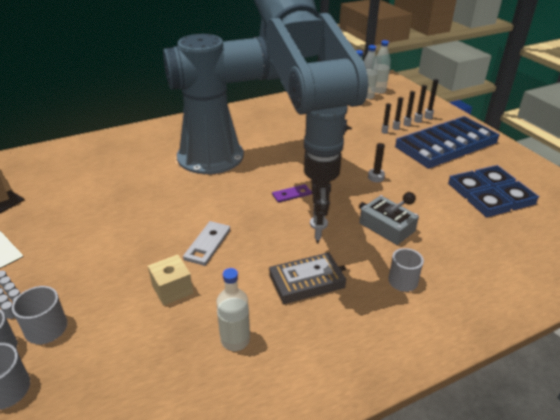

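```bash
python3 - <<'E'
from h import *
import pickle
c=pickle.load(open("w19.pkl","rb"));print("spot",onz(c,278.5,193,.042))
plan((.6507,.0304,.132),65)
E
```

```text
spot [0.6507294  0.03083897 0.042     ]
t 21.25 at [0.6497 0.0297 0.1984] phi 64.88 tilt [-0.0036  0.0027] open 0.278 F [ 0.2  0.7 -3.3] q6 0.3
shift [ 1.   0.9 66.4] turn [-0.0044 -0.0009 -0.0021]
```

```bash
python3 -m jog '[[[1,1,20],[-0.004,-0.001,-0.002],0.1],[[1,1,42],[-0.004,-0.001,-0.002],0.1],[[1,1,57],[-0.004,-0.001,-0.002],0.1],[[1,1,65],[-0.004,-0.001,-0.002],0.1],[[1,1,66],[-0.004,-0.001,-0.002],0.1],[[1,1,66],[-0.004,-0.001,-0.002],0.1],[[1,1,66],[-0.004,-0.001,-0.002],0.1]]'
python3 - <<'E'
from h import *
plan((.6507,.0306,.1227),65)
p,d=camera("scene");cv2.imwrite("pics/s20.png",p[:,:,::-1]);crop("pics/s20.png",260,200,380,290,"pics/s20c.png")
p,d=camera("wrist");cv2.imwrite("pics/w20.png",p[:,:,::-1])
E
```

```text
time_s: 21.83
eef_pos: [0.6516, 0.0299, 0.1338]
eef_rot: [0.001, 0.844, 0.537, 0.001]
wrist_force: [0.4, 0.9, -3.7]
opening: 0.276
t 21.83 at [0.6516 0.0299 0.1338] phi 64.97 tilt [ 0.0017 -0.0002] open 0.276 F [ 0.4  0.9 -3.7] q6 0.3
shift [ 0.2 -1.2 11.1] turn [ 0.0016 -0.0006 -0.0005]
scale 6.666666666666667
```

View pics/s20c.png

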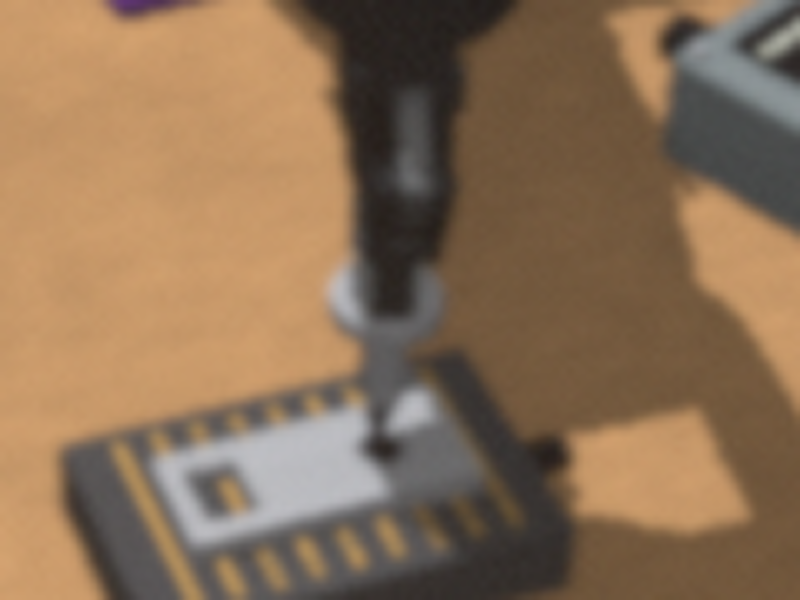

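View pics/w20.png

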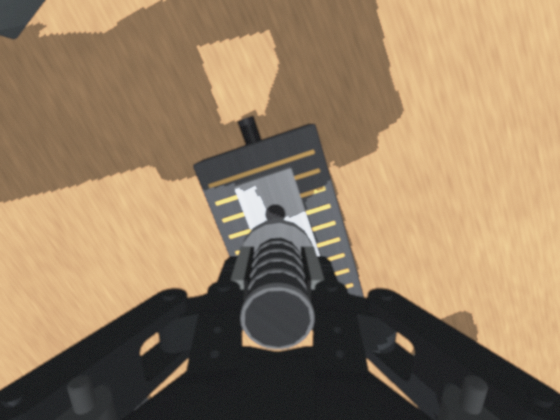

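```bash
python3 - <<'E'
from h import *
S=get_calibration("scene");o=get_obs();P=o["eef_pos"]-[0,0,.0807];print(P,"pt",proj(S,P),"collar",proj(S,P+[0,0,.06]),"spot",proj(S,(.6507,.0308,.042)))
print("obs collar",385/6.667+260,300/6.667+200)
E
```

```text
[0.65176796 0.03010136 0.05336017] pt (np.float64(314.84189836897207), np.float64(263.38516147975355)) collar (np.float64(316.14430434763256), np.float64(244.3880413400193)) spot (np.float64(314.63733851128666), np.float64(266.4781968272971))
obs collar 317.7471126443678 244.99775011249437
```

```bash
python3 - <<'E'
from h import *
plan((.6507,.0315,.1235),65)
E
```

```text
t 21.93 at [0.6518 0.0301 0.1341] phi 64.99 tilt [ 0.0022 -0.0003] open 0.279 F [ 0.4 -0.3 -2.9] q6 0.3
shift [ 0.8 -1.6 10.6] turn [ 0.0021 -0.0007 -0.0002]
```

```bash
python3 -m jog '[[[1,-1.5,4],[0.002,-0.001,0],0.1],[[1,-1.5,8],[0.002,-0.001,0],0.1],[[1,-1.5,10.5],[0.002,-0.001,0],0.1],[[1,-1.5,10.5],[0.002,-0.001,0],0.1],[[1,-1.5,10.5],[0.002,-0.001,0],0.1]]'
python3 - <<'E'
from h import *
plan((.6507,.0315,.1115),65)
E
```

```text
time_s: 22.35
eef_pos: [0.6506, 0.0317, 0.1232]
eef_rot: [-0.0, 0.843, 0.537, -0.0]
wrist_force: [0.5, 0.4, -2.4]
opening: 0.281
t 22.35 at [0.6506 0.0317 0.1232] phi 65.0 tilt [-0.0007 -0.0003] open 0.281 F [ 0.5  0.4 -2.4] q6 0.3
shift [-0.1  0.2 11.7] turn [-0.0005  0.0005 -0.    ]
```

Just above contact. Press in steps.

```bash
python3 -m jog '[[[0,0,3],[0,0,0],0.1],[[0,0,6],[0,0,0],0.1],[[0,0,9],[0,0,0],0.1],[[0,0,9],[0,0,0],0.1]]'
python3 - <<'E'
from h import *
plan((.6507,.0315,.1115),65)
E
```

```text
time_s: 22.68
eef_pos: [0.6512, 0.0317, 0.115]
eef_rot: [0.0, 0.843, 0.537, 0.0]
wrist_force: [-1.7, -1.1, 7.1]
opening: 0.277
t 22.68 at [0.6512 0.0317 0.115 ] phi 65.0 tilt [ 0.0007 -0.0004] open 0.277 F [-1.7 -1.1  7.1] q6 0.3
shift [-0.4 -0.4  3.5] turn [ 0.0008  0.0001 -0.    ]
```

```bash
python3 -m jog '[[[0,0,2.5],[0,0,0],0.1],[[0,0,5],[0,0,0],0.1],[[0,0,5],[0,0,0],0.1],[[0,0,5],[0,0,0],0.1]]'
python3 - <<'E'
from h import *
plan((.6507,.0315,.1115),65)
E
```

```text
time_s: 23.02
eef_pos: [0.6515, 0.0318, 0.1117]
eef_rot: [0.001, 0.843, 0.537, 0.0]
wrist_force: [-5.2, 1.2, 10.4]
opening: 0.279
t 23.02 at [0.6515 0.0318 0.1117] phi 65.01 tilt [ 0.0013 -0.0004] open 0.279 F [-5.2  1.2 10.4] q6 0.3
shift [-0.6 -0.6  0.2] turn [ 0.0014 -0.0002  0.0001]
```

```bash
python3 -m jog '[[[0,0,2.5],[0,0,0],0.1],[[0,0,2.5],[0,0,0],0.1],[[0,0,2.5],[0,0,0],0.1]]'
python3 - <<'E'
from h import *
plan((.6507,.0315,.1115),65)
p,d=camera("scene");cv2.imwrite("pics/s21.png",p[:,:,::-1]);crop("pics/s21.png",260,200,380,290,"pics/s21c.png")
E
```

```text
time_s: 23.27
eef_pos: [0.6516, 0.0318, 0.1111]
eef_rot: [0.001, 0.843, 0.537, 0.0]
wrist_force: [-5.8, 0.3, 10.8]
opening: 0.277
t 23.27 at [0.6516 0.0318 0.1111] phi 65.02 tilt [ 0.0014 -0.0006] open 0.277 F [-5.8  0.3 10.8] q6 0.3
shift [-0.6 -0.7 -0.4] turn [ 0.0015 -0.      0.0003]
scale 6.666666666666667
```

View pics/s21c.png

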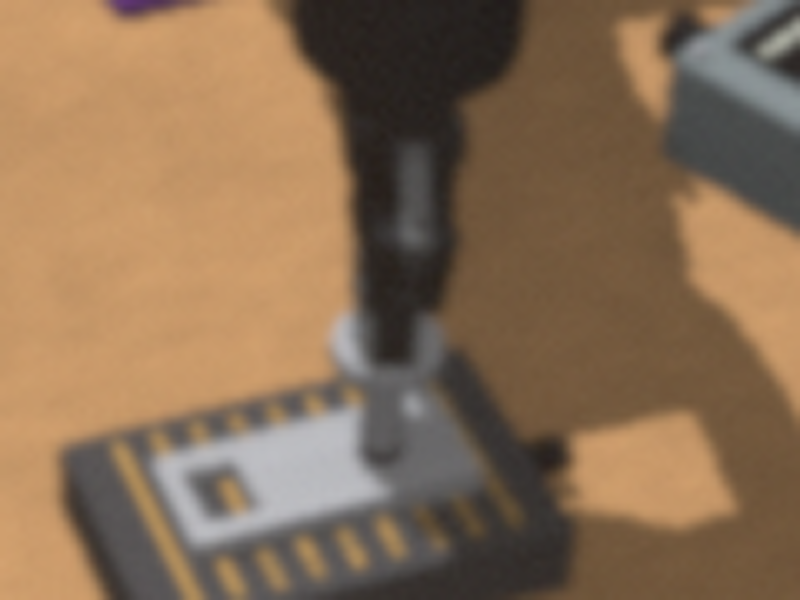

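```bash
python3 -m jog '[[[0.5,-0.5,3],[0,0,0],0.1],[[0.5,-0.5,4],[0,0,0],0.1],[[0.5,-0.5,4],[0,0,0],0.1],[[0.5,-0.5,4],[0,0,0],0.1]]'
python3 - <<'E'
from h import *
plan((.6507,.0315,.1115),65)
E
```

```text
time_s: 23.65
eef_pos: [0.6517, 0.0321, 0.1094]
eef_rot: [0.001, 0.843, 0.538, 0.0]
wrist_force: [-6.0, -0.8, 13.8]
opening: 0.28
t 23.65 at [0.6517 0.0321 0.1094] phi 65.03 tilt [ 0.002  -0.0015] open 0.28 F [-6.  -0.8 13.8] q6 0.3
shift [-0.9 -0.6 -2.1] turn [0.0024 0.0005 0.0006]
```

```bash
python3 -m jog '[[[0,0,-5],[0,0,0],0.1],[[0,0,-15],[0,0,0],0.1],[[0,0,-40],[0,0,0],0.1],[[0,0,-75],[0,0,0],0.1],[[0,0,-108],[0,0,0],0.1],[[0,0,-110],[0,0,0],0.1],[[0,0,-110],[0,0,0],0.1],[[0,0,-110],[0,0,0],0.1]]'
python3 - <<'E'
from h import *
plan((.5285,-.291,.22),65)
c=get_calibration("wrist");p,d=camera("wrist");cv2.imwrite("pics/w21.png",p[:,:,::-1])
print("wrist top px",proj(c,get_obs()["eef_pos"]+[0,0,.0353]))
E
```

```text
time_s: 24.32
eef_pos: [0.6508, 0.0323, 0.2181]
eef_rot: [0.001, 0.843, 0.538, -0.0]
wrist_force: [-0.0, 0.1, -3.7]
opening: 0.279
t 24.32 at [0.6508 0.0323 0.2181] phi 65.03 tilt [ 0.0006 -0.0013] open 0.279 F [-0.   0.1 -3.7] q6 0.3
shift [-344.7   25.6   -1.6] turn [0.0011 0.0009 0.0006]
wrist top px (np.float64(275.5192940393435), np.float64(314.6956597976904))
```

View pics/w21.png

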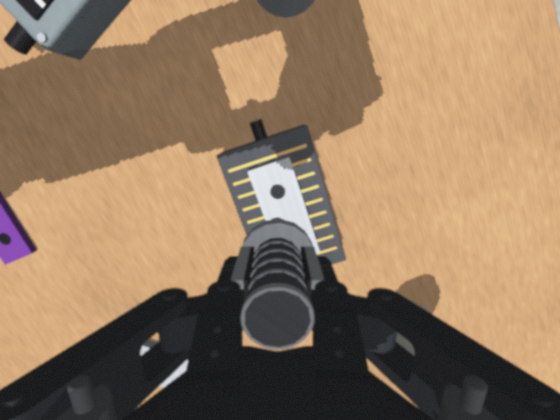

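```bash
python3 -m jog '[[[-25,2,0],[0.001,0.001,0],0.1],[[-60,4,0],[0.001,0.001,0],0.1],[[-97,7,0],[0.001,0.001,0],0.1],[[-135,10,0],[0.001,0.001,0],0.1],[[-172,13,0],[0.001,0.001,0],0.1],[[-210,16,0],[0.001,0.001,0],0.1],[[-247,18,0],[0.001,0.001,0],0.1],[[-283,21,0],[0.001,0.001,0],0.1],[[-315,23,0],[0.001,0.001,0],0.1],[[-335,25,-1],[0.001,0.001,0],0.1],[[-344,26,-1],[0.001,0.001,0],0.1],[[-344,26,-1],[0.001,0.001,0],0.1],[[-344,26,-1],[0.001,0.001,0],0.1],[[-344,26,-1],[0.001,0.001,0],0.1]]'
python3 - <<'E'
from h import *
plan((.528,-.291,.155),65)
c=get_calibration("wrist");p,d=camera("wrist");cv2.imwrite("pics/w22.png",p[:,:,::-1])
import pickle;pickle.dump(c,open("w22.pkl","wb"))
crop("pics/w22.png",220,130,340,220,"pics/w22c.png")
E
```

```text
time_s: 25.53
eef_pos: [0.5287, -0.2887, 0.2173]
eef_rot: [-0.002, 0.843, 0.538, -0.001]
wrist_force: [-0.2, 0.3, -3.0]
opening: 0.274
t 25.53 at [ 0.5287 -0.2887  0.2173] phi 65.1 tilt [-0.0033  0.0022] open 0.274 F [-0.2  0.3 -3. ] q6 -0.26
shift [-2.4  0.6 62.3] turn [-0.0039 -0.0006  0.0017]
scale 6.666666666666667
```

View pics/w22c.png

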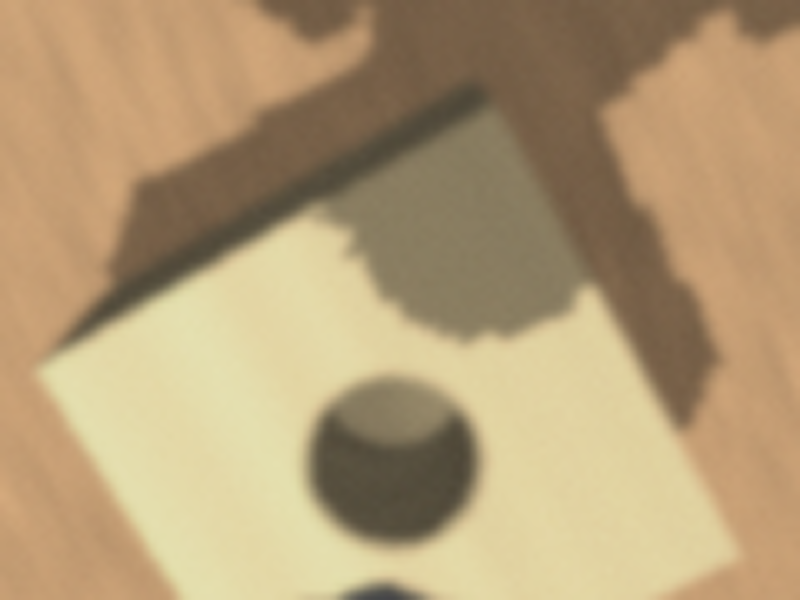

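```bash
python3 - <<'E'
from h import *
import pickle
c=pickle.load(open("w22.pkl","rb"));print("hole",onz(c,278.5,198.7,.065))
plan((.528,-.291,.156),65)
E
```

```text
hole [ 0.52814787 -0.2919949   0.065     ]
t 25.58 at [ 0.5289 -0.2887  0.2177] phi 65.13 tilt [-0.0029  0.0017] open 0.276 F [ 0.2 -0.2 -2.8] q6 -0.26
shift [-2.5  0.4 61.7] turn [-0.0034 -0.0003  0.0023]
```

Hole at (0.528, -0.2915). Go to just above the mouth first.

```bash
python3 -m jog '[[[-2.5,0.5,20],[-0.003,0,0.002],0.1],[[-2.5,0.5,45],[-0.003,0,0.002],0.1],[[-2.5,0.5,60],[-0.003,0,0.002],0.1],[[-2.5,0.5,62],[-0.003,0,0.002],0.1],[[-2.5,0.5,62],[-0.003,0,0.002],0.1],[[-2.5,0.5,62],[-0.003,0,0.002],0.1]]'
python3 - <<'E'
from h import *
plan((.528,-.2915,.147),65)
E
```

```text
time_s: 26.08
eef_pos: [0.529, -0.2906, 0.1567]
eef_rot: [0.0, 0.843, 0.538, 0.0]
wrist_force: [0.7, -1.0, -2.0]
opening: 0.274
t 26.08 at [ 0.529  -0.2906  0.1567] phi 65.09 tilt [ 0.0009 -0.0004] open 0.274 F [ 0.7 -1.  -2. ] q6 -0.26
shift [-1.2 -0.6  9.7] turn [ 0.001  -0.      0.0016]
```

```bash
python3 -m jog '[[[-1,-0.5,8],[0.001,0,0.002],0.1],[[-1,-0.5,16],[0.001,0,0.002],0.1],[[-1,-0.5,26],[0.001,0,0.002],0.1],[[-1,-0.5,36],[0.001,0,0.002],0.1],[[-1,-0.5,46],[0.001,0,0.002],0.1],[[-1,-0.5,54],[0.001,0,0.002],0.1],[[-1,-0.5,57],[0.001,0,0.002],0.1],[[-1,-0.5,57],[0.001,0,0.002],0.1],[[-1,-0.5,57],[0.001,0,0.002],0.1]]'
python3 - <<'E'
from h import *
plan((.528,-.2915,.0897),65)
E
```

```text
time_s: 26.83
eef_pos: [0.5282, -0.2914, 0.0995]
eef_rot: [-0.0, 0.844, 0.537, -0.0]
wrist_force: [0.0, -0.8, -3.1]
opening: 0.275
t 26.83 at [ 0.5282 -0.2914  0.0995] phi 64.97 tilt [-0.0003  0.0003] open 0.275 F [ 0.  -0.8 -3.1] q6 -0.26
shift [-0.2 -0.1  9.8] turn [-0.0004 -0.0001 -0.0006]
```

Nose is in, no side load. Seat it.

```bash
python3 -m jog '[[[0,0,4],[0,0,0],0.1],[[0,0,8],[0,0,0],0.1],[[0,0,9.5],[0,0,0],0.1],[[0,0,9.5],[0,0,0],0.1],[[0,0,9.5],[0,0,0],0.1]]'
python3 - <<'E'
from h import *
plan((.528,-.2915,.0897),65)
E
```

```text
time_s: 27.25
eef_pos: [0.5282, -0.2914, 0.09]
eef_rot: [-0.0, 0.844, 0.537, -0.0]
wrist_force: [0.3, -0.3, -1.9]
opening: 0.28
t 27.25 at [ 0.5282 -0.2914  0.09  ] phi 64.97 tilt [-0.0002  0.0002] open 0.28 F [ 0.3 -0.3 -1.9] q6 -0.26
shift [-0.2 -0.2  0.3] turn [-0.0003 -0.0001 -0.0005]
```

```bash
python3 -m jog '[[[0,0,1],[0,0,0],0.1],[[0,0,1],[0,0,0],0.1],[[0,0,1],[0,0,0],0.35],[[0,0,1],[0,0,0],0.5],[[0,0,1],[0,0,0],0.65],[[0,0,1],[0,0,0],0.75],[[0,0,1],[0,0,0],0.75],[[0,0,-20],[0,0,0],0.75],[[0,0,-55],[0,0,0],0.75],[[0,0,-95],[0,0,0],0.75],[[0,0,-130],[0,0,0],0.75],[[0,0,-150],[0,0,0],0.75],[[0,0,-150],[0,0,0],0.75],[[0,0,-150],[0,0,0],0.75]]'
python3 - <<'E'
from h import *
plan((.528,-.2915,.25),65)
c=get_calibration("wrist");p,d=camera("wrist");cv2.imwrite("pics/w23.png",p[:,:,::-1])
print(proj(c,(.528,-.2915,.125)))
p,d=camera("scene");cv2.imwrite("pics/s23.png",p[:,:,::-1])
p,d=camera("top");cv2.imwrite("pics/t23.png",p[:,:,::-1])
E
```

```text
time_s: 28.42
eef_pos: [0.5289, -0.292, 0.2417]
eef_rot: [0.002, 0.844, 0.537, 0.0]
wrist_force: [-0.4, 0.8, -1.0]
opening: 0.749
t 28.42 at [ 0.5289 -0.292   0.2417] phi 64.97 tilt [ 0.0025 -0.0021] open 0.749 F [-0.4  0.8 -1. ] q6 -0.26
shift [ 0.1 -1.  -8.3] turn [ 0.0032  0.0009 -0.0005]
(np.float64(275.34425195659725), np.float64(205.1584439017703))
```

View pics/w23.png

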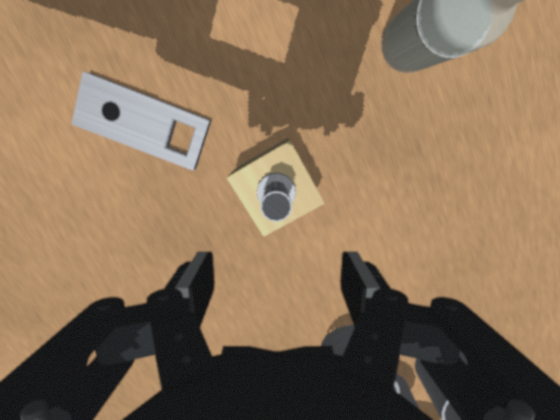

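View pics/s23.png

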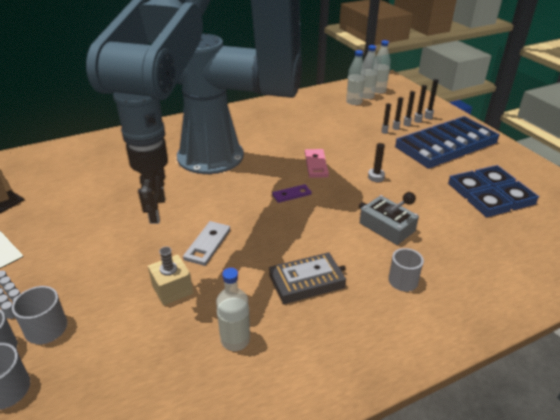

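View pics/t23.png

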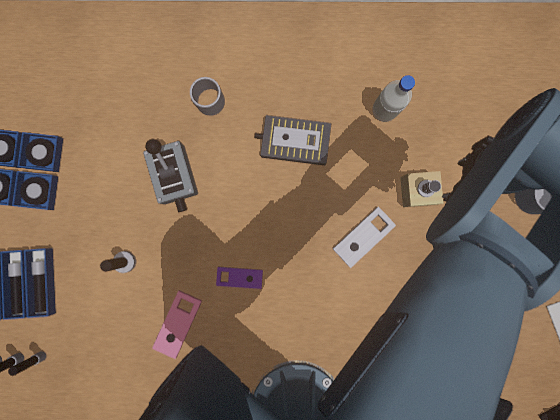

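```bash
python3 -m jog '[[[0,0,0],[0,0,0],0.75],[[0,0,0],[0,0,0],0.75],[[0,0,0],[0,0,0],0.75]]'; python3 -c "
from bench import *
print(hand_in())"
```

```text
time_s: 28.82
eef_pos: [0.5269, -0.2904, 0.2366]
eef_rot: [-0.003, 0.844, 0.537, -0.001]
wrist_force: [-0.4, -0.2, 0.8]
opening: 0.748
the job is handed in; nothing more can be done
None
```

I finished all the steps and handed the job in at about 29 s; it reports no verdict.

**What I did**
- **Blank:** I laid it on the magnet block. My first grip on it was too shallow, and it slipped out onto the bare bench beside the block with the lever still on release. I re-gripped it lower and placed it.
- **Lever:** I led the lever to upright, held it there for about 1.2 s, and took it on to the hold stop.
- **Punch:** I pressed the punch on the black spot, then put it back in its stand and let go.

**Last checks**
- **Blank:** the wrist camera put it within about 1.5 mm and 1° of centred and square on the block just after placing. Later pictures show no visible shift.
- **Lever:** the knob sits where the +0.6 rad stop would put it.
- **Press:** the arm moved down about 13 mm after contact, at about 16–17 N on the punch. That is well past the trip point and close to the hard stop.
- **Press position:** I pressed within about 2 mm of where I measured the spot. The scene and wrist cameras disagreed by about 2 mm there.
- **Punch in its stand:** its top appears within about 1 pixel of the expected place.
- **Other things:** in the last pictures the sleeve, bottle and gauge look unmoved, and the gripper was clear of everything.

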